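Build the canister tower on its stand

ROBOT

A 6-joint arm with a two-finger parallel gripper is mounted at the origin on a cart in front of the work surface, level with it; the furniture and walls round the work are solid. World frame = base frame: x ahead of the robot, y to its left, z up, the work surface at z = 0. Lengths are in m, angles in rad, forces in N, time in s.
With the tool pointing down it reaches from about 0.425 to 0.95 m from the base axis. Payload 3.5 kg.
Tool frame: the origin (TCP) lies midway between the tips of the shut fingers; the grasp point (between the pads) lies 19 mm behind it; z points along the fingers, y is the direction in which the jaws open and shut (so a half turn about z gives the same grasp; the last joint's range is limited). The gripper opens to 85 mm and grips with 20 to 120 N. Pads are 22 mm wide; open, the fingers measure 114 mm over their backs; the gripper's body (76 mm by 85 mm) begins 54 mm behind the grasp point. The pads swing forward as they close: fully open they stand 13 mm farther back than shut.
Start: joints at [1.104, 0.286, 1.577, -0, 1.279, -0.15], TCP at [0.21, 0.641, 0.231] pointing down, gripper open.
Joint ranges: [-2.77, 2.77], [-0.9, 2.22], [0.21, 2.48], [-1.53, 4.67], [0.24, 2.81], [-2.84, 2.84]. Speed limits (rad/s): [2.79, 2.79, 3.14, 3.14, 3.14, 3.14].

INTERFACE

Orientations are given as a 3x3 rotation matrix whose columns are the frame's x, y, z axes.
In Python, from workcell import * gives the robot as it stands. The module is installed in compiled form; this text tells all that it offers.
- The arm moves only by the tool apply_moves, never from a script. Its argument "increments" is a list of rows, each an object with "claw": the opening, from 0 (shut) to 1 (fully open); "xyz": the shift along the tool's x, y, z in mm, a list of three; "turn": the turn, a rotation vector about the tool's x, y, z in degrees, a list of three. In form: [{"claw": claw, "xyz": [dx, dy, dz], "turn": [wx, wy, wz]}, ...]. A call has 1 to 20 rows; each row is the pose to reach, as a shift and turn from the pose commanded when the call began, along the tool's axes at that moment; what a row does not reach only later rows make up. A row lasts 1/12 s, in which the tool goes at most 41.7 mm and 7.16 degrees, less where a joint would pass 70% of its speed; a pose out of reach is approached as far as the arm can. A call with a gripper value outside its range is refused whole. The fingers move at their own pace and stop on an object; "newtons" is the grip in N (left out, the last holds). Time passes only in rows, so rows that repeat a pose let the fingers close. It gives the time, the measured TCP pose, the force and the opening at its end, in the units of the state.
- observe(): the state, without advancing time (a new reading comes with each control period).
- camera(name): name is "scene" or "side" or "wrist"; returns a dict with "img" (384x512x3 uint8, blue, green, red), "range_z" (384x512 float32, m along the optical axis (not along the pixel's ray), 0 where there is no reading), "intrinsics" (3x3 intrinsics, pixels), "dist" ([k1, k2, p1, p2, k3] as OpenCV has them; the pictures are not rectified), "R" (3x3) and "t" (3): a world point X has camera coordinates R X + t. Camera axes: x right, y down, z forward; pixel columns grow to the right and rows downward; lengths in m; the calibration is good to about 2 mm. A picture is of the moment at which its call begins.
- finish_job(): hands the job in, once; it reports no verdict.
Trained networks look in a picture, given as the dict that the camera call returned (one of the last four; its "shot" number tells which), for a name from the list of things; names that differ only in an ending like _2 or _b are one class to them, and where a whole thing is asked for, a point or a joint stands for the part that bears it (a point fixed in the world has none). Each returns a list of dicts, best first, with "conf" (0 to 1); they miss things now and then, are a little off and sometimes report something else, mostly with a low value. They report only what shows in the picture. A call takes as long as a camera call.
- boxes_of(picture, label): "bbox" ([centre column, centre row, width, height] in pixels, round what is visible of it).
- silhouettes(picture, label): "mask" (384x512 bool, what is visible of it) and "bbox" ([centre column, centre row, width, height] in pixels, round what is visible of it).
- spot_point(picture, label): "position" ([column, row] in pixels: a listed point, or the origin of a listed thing).
The state is a dict: "clock": time; "joint_pos": joint angles; "joint_vel": joint speeds; "joint_efforts": joint torques, N m; "ee_pos": TCP position; "eef_rot": TCP orientation; "ft_force": force on the tool from outside, world axes, zero at the start; "wrist_torque": the same for the moment, N m; "grip_width": opening from 0.0 (shut) to 1.0 (fully open).
Only numpy, scipy, OpenCV 4.12 (cv2) and the standard library are available. Lean on these libraries where they do the work, as an engineer would, in place of code of your own. Each camera call takes 0.05 s, during which the arm holds its last target.

TASK

Tidy the worktop by building the canister tower on the round wooden stand: put the largest canister in the stand first, then one at a time the next smaller on top of the last, up to the smallest, each upright and sitting flat inside the raised rim of the one below it. Set each one down rather than dropping it, let go of it before you take the next, and leave the timer, the bottle and the tape roll where they are.

Things in the scene. Friction and masses are not known exactly. Their poses are not given: they have to be found in the camera images.
- stand: Low round dark wooden stand, fixed to the worktop, empty at the start. 92 mm in diameter, 14 mm high; a flat round recess 73 mm across in its top, floor 8 mm above the worktop, 6 mm deep, with the rim round it. Origin: centre of the underside, on the worktop (z = 0); z up.
- canister_66: Largest round canister, loose, upright: white ceramic, dark seal line, light wooden lid fixed on. 66 mm diameter, 44 mm high. The lid's edge is a raised rim 5 mm high, 3 mm wide; inside it the flat lid, 60 mm across, is 39 mm above the underside. It fits the stand's recess with 3.5 mm to spare all round. 0.16 kg, +-30 %. Origin: centre of the underside, z up; yaw does not matter.
- canister_53: Second largest round canister, loose, upright: white ceramic, dark seal line, light wooden lid fixed on. 53 mm diameter, 40 mm high. The lid's edge is a raised rim 5 mm high, 3 mm wide; inside it the flat lid, 47 mm across, is 35 mm above the underside. It fits the 66 mm one's rim with 3.5 mm to spare all round. 0.11 kg, +-30 %. Origin: centre of the underside, z up; yaw does not matter.
- canister_40: Third largest round canister, loose, upright: white ceramic, dark seal line, light wooden lid fixed on. 40 mm diameter, 36 mm high. The lid's edge is a raised rim 5 mm high, 3 mm wide; inside it the flat lid, 34 mm across, is 31 mm above the underside. It fits the 53 mm one's rim with 3.5 mm to spare all round. 0.07 kg, +-30 %. Origin: centre of the underside, z up; yaw does not matter.
- canister_27: Smallest round canister, loose, upright: white ceramic, dark seal line, light wooden lid fixed on. 27 mm diameter, 34 mm high. The lid's edge is a raised rim 5 mm high, 3 mm wide; inside it the flat lid, 21 mm across, is 29 mm above the underside. It fits the 40 mm one's rim with 3.5 mm to spare all round. 0.04 kg, +-30 %. Origin: centre of the underside, z up; yaw does not matter.
- kitchen_timer: Bystander, loose: round red and white kitchen timer, 63 mm in diameter, 46 mm high. Origin: centre of the underside. Leave it alone.
- pill_bottle: Bystander, loose: white plastic bottle standing upright, 35 mm in diameter, 70 mm high. Origin: centre of the underside. Leave it alone.
- tape_roll: Bystander, loose: roll of tape lying flat, 67 mm in diameter, 19 mm high. Origin: centre of the underside. Leave it alone.

How it is judged:
By the outcome, as a careful person would: the job done as asked, in the order asked, and still so for the second after the job is handed in, with the robot touching nothing.
It also fails if it takes over 90 s, if anything falls off the work surface, if the arm or the gripper's body presses on something with over 40 N, if the wrist force passes 120 N, or if a joint passes its speed limit or range.

## Working session

There is one attempt and no reset: what is moved stays moved. The work goes in short steps, Python scripts to look and compute and a tool call to move; the robot and the scene stay as the last step left them, time stands still between calls to the robot, and variables do not carry over. Pictures are saved under pics/ and viewed, and the job is handed in when it is done.

Besides the shell and the picture viewer there is one more tool, called after "Emit:" by a JSON object that holds its "fn" and its "kwargs". apply_moves: Moves the arm, as the interface text tells. Its arguments: {"type":"object","properties":{"increments":{"type":"array","items":{"type":"object","properties":{"claw":{"type":"number"},"xyz":{"type":"array","items":{"type":"number"}},"turn":{"type":"array","items":{"type":"number"}}}}},"newtons":{"type":"number"}},"required":["increments"]}

```bash
mkdir -p pics; python3 - <<'E'
from workcell import *
import cv2
s=observe()
for k in s: print(k,s[k])
for n in ["scene","side","wrist"]:
    c=camera(n); cv2.imwrite(f"pics/{n}0.png",c["img"]); print(n,c["intrinsics"],c["dist"],c["R"],c["t"])
E
```

```text
clock 0.0
joint_pos [ 1.10399730e+00  2.87171012e-01  1.57821683e+00  2.27571234e-05
  1.27863619e+00 -1.50020733e-01]
joint_vel [-1.88322299e-03  1.18244054e-03  1.11421372e-04  1.30172268e-05
 -1.63738132e-03  7.69091122e-04]
joint_efforts [ 1.06016450e-03 -4.05966461e+01 -2.92633957e+01 -4.35208597e-05
  5.73173966e-03  5.18444978e-06]
ee_pos [0.20993652 0.64080507 0.22992208]
eef_rot [[-9.50241668e-01  3.11511688e-01 -1.11365143e-03]
 [ 3.11513441e-01  9.50239288e-01 -2.16143970e-03]
 [ 3.84921612e-04 -2.40080746e-03 -9.99997044e-01]]
ft_force [ 0.19742627 -0.24951904  0.21609569]
wrist_torque [ 0.01084104 -0.02284595 -0.01163015]
grip_width 0.9976906706621083
scene [[372.26457293   0.         255.79053569]
 [  0.         372.26457293 185.48338229]
 [  0.           0.           1.        ]] [-0.00530875  0.          0.          0.          0.        ] [[ 1.07207109e-01 -9.94236577e-01  5.14766868e-04]
 [-7.70929762e-01 -8.34551769e-02 -6.31428963e-01]
 [ 6.27832731e-01  6.72968243e-02 -7.75433556e-01]] [-0.18844784  0.41682119  0.64947151]
side [[439.34172607   0.         254.36462681]
 [  0.         439.34172607 192.95789291]
 [  0.           0.           1.        ]] [-0.02603488  0.          0.          0.          0.        ] [[-0.97468859 -0.22326338 -0.01164515]
 [-0.15195549  0.69979046 -0.69799917]
 [ 0.16398682 -0.67856228 -0.71600388]] [0.51182984 0.19912954 0.73846311]
wrist [[279.31342997   0.         253.59753151]
 [  0.         279.31342997 192.01874209]
 [  0.           0.           1.        ]] [-0.06326049  0.          0.          0.          0.        ] [[ 0.31167183  0.95018771 -0.00199647]
 [ 0.91112839 -0.29826238  0.28440219]
 [ 0.26964    -0.09045919 -0.95870298]] [-0.67465537 -0.03545303  0.37971841]
```

View pics/scene0.png

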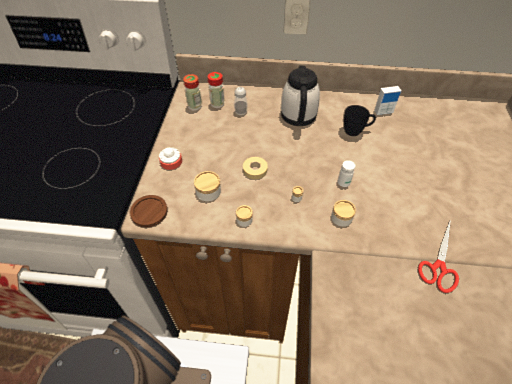

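View pics/side0.png

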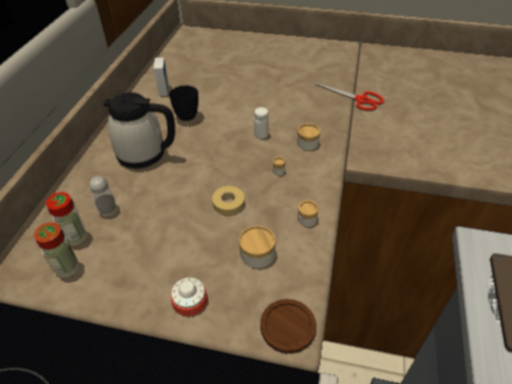

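View pics/wrist0.png

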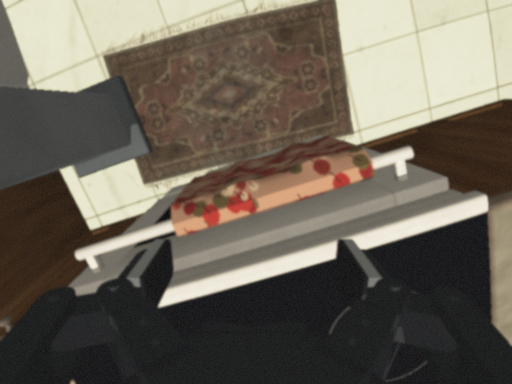

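The scene picture shows the stand at (149,211). The canisters are: 66 at (207,186), 40 at (244,216), 27 at (297,194) and 53 at (343,213). The timer is at (170,158), the tape at (255,168) and the bottle at (346,174). In the side view, the stand is at (288,325), 66 at (257,246), 40 at (307,213), 27 at (279,166) and 53 at (308,136).

```bash
cat > h.py <<'E'
from workcell import *
import cv2, numpy as np
from scipy.optimize import least_squares
DIM={"stand":(.092,.014),"canister_66":(.066,.044),"canister_53":(.053,.040),"canister_40":(.040,.036),"canister_27":(.027,.034),"kitchen_timer":(.063,.046),"pill_bottle":(.035,.07),"tape_roll":(.067,.019)}
def proj(c,P):
    r,_=cv2.Rodrigues(c["R"]); 
    return cv2.projectPoints(np.asarray(P,float).reshape(-1,1,3),r,np.array(c["t"],float),np.array(c["intrinsics"],float),np.array(c["dist"],float))[0].reshape(-1,2)
A=np.linspace(0,2*np.pi,72,endpoint=False)
def hull(c,x,y,d,h,z=0):
    ring=np.c_[x+d/2*np.cos(A),y+d/2*np.sin(A)]
    P=np.r_[np.c_[ring,np.full(72,z)],np.c_[ring,np.full(72,z+h)]]
    return cv2.convexHull(proj(c,P).astype(np.float32)).reshape(-1,2)
def ray(c,u,z):
    n=cv2.undistortPoints(np.array([[u]],float),np.array(c["intrinsics"],float),np.array(c["dist"],float))[0,0]
    R=np.array(c["R"]);o=-R.T@np.array(c["t"]);d=R.T@np.array([n[0],n[1],1])
    return o+d*(z-o[2])/d[2]
def cen(poly):
    m=cv2.moments(poly.astype(np.float32)); return np.array([m["m10"]/m["m00"],m["m01"]/m["m00"]])
def locate(c,mask,d,h,z=0):
    ys,xs=np.nonzero(mask); m=np.array([xs.mean(),ys.mean()])
    p0=ray(c,m,z+h/2)[:2]
    r=least_squares(lambda p:cen(hull(c,p[0],p[1],d,h,z))-m,p0,diff_step=1e-4)
    hl=hull(c,*r.x,d,h,z); area=cv2.contourArea(hl)
    im=np.zeros(mask.shape,np.uint8); cv2.fillPoly(im,[np.round(hl).astype(np.int32)],1)
    iou=(im.astype(bool)&mask).sum()/(im.astype(bool)|mask).sum()
    return r.x,iou,mask.sum()/area
E
python3 - <<'E'
from h import *
for n in ["scene","side"]:
    c=camera(n)
    for k,(d,h) in DIM.items():
        for s in silhouettes(c,k)[:2]:
            p,iou,a=locate(c,s["mask"],d,h); print(n,k,round(s["conf"],2),np.round(s["bbox"],0),p.round(4),round(iou,2),round(a,2))
E
```

```text
scene stand 0.73 [149. 213.  38.  35.] [0.439 0.129] 0.94 1.0
scene stand 0.55 [255. 167.  22.  19.] [ 0.6121 -0.1194] 0.53 0.56
scene canister_66 0.83 [208. 183.  28.  28.] [ 0.523  -0.0061] 0.91 0.97
scene canister_66 0.62 [344. 213.  21.  25.] [ 0.4746 -0.3506] 0.64 0.68
scene canister_53 0.83 [208. 183.  28.  28.] [ 0.5245 -0.0055] 0.75 1.44
scene canister_53 0.62 [344. 213.  21.  25.] [ 0.4759 -0.3511] 0.93 1.0
scene canister_40 0.83 [208. 183.  28.  28.] [ 0.526 -0.005] 0.49 2.34
scene canister_40 0.62 [344. 213.  21.  25.] [ 0.4774 -0.3516] 0.67 1.64
scene canister_27 0.83 [208. 183.  28.  28.] [ 0.5268 -0.0047] 0.27 4.31
scene canister_27 0.62 [344. 213.  21.  25.] [ 0.4781 -0.3518] 0.38 3.05
scene kitchen_timer 0.78 [170. 158.  23.  16.] [0.6054 0.113 ] 0.59 0.64
scene pill_bottle 0.89 [346. 175.  14.  27.] [ 0.5915 -0.3611] 0.77 0.86
scene pill_bottle 0.7 [258. 168.  25.  22.] [ 0.5855 -0.1241] 0.59 1.37
scene tape_roll 0.8 [256. 169.  22.  20.] [ 0.6096 -0.1194] 0.82 0.89
side stand 0.88 [289. 328.  60.  51.] [0.4399 0.1269] 0.94 0.97
side canister_66 0.94 [259. 246.  35.  44.] [ 0.5227 -0.0095] 0.9 0.95
side canister_66 0.93 [310. 137.  26.  29.] [ 0.4751 -0.3494] 0.61 0.65
side canister_53 0.94 [259. 246.  35.  44.] [ 0.523  -0.0109] 0.75 1.41
side canister_53 0.93 [310. 137.  26.  29.] [ 0.4752 -0.3518] 0.87 0.95
side canister_40 0.94 [259. 246.  35.  44.] [ 0.5234 -0.0123] 0.47 2.3
side canister_40 0.93 [310. 137.  26.  29.] [ 0.4754 -0.3543] 0.73 1.52
side canister_27 0.94 [259. 246.  35.  44.] [ 0.5235 -0.013 ] 0.26 4.27
side canister_27 0.93 [310. 137.  26.  29.] [ 0.4755 -0.3554] 0.42 2.71
side kitchen_timer 0.7 [189. 296.  36.  39.] [0.6107 0.1208] 0.75 0.78
side pill_bottle 0.71 [261. 124.  15.  29.] [ 0.5919 -0.3614] 0.84 0.95
side tape_roll 0.63 [227. 201.  29.  29.] [ 0.6103 -0.1232] 0.91 0.98
```

```bash
python3 - <<'E'
from h import *
for n in ["scene","side"]:
    c=camera(n); im=c["img"].copy()
    S=silhouettes(c,"canister_40")
    B=boxes_of(c,"canister_27")
    print(n,[(round(b["conf"],2),np.round(b["bbox"])) for b in B])
    for s in S:
        best=max(((locate(c,s["mask"],*DIM[k]),k) for k in DIM if "can" in k),key=lambda q:q[0][1])
        print(n,round(s["conf"],2),np.round(s["bbox"]),best)
    for k,u in ([("canister_40",(244,216)),("canister_27",(297,194))] if n=="scene" else [("canister_40",(307.5,213)),("canister_27",(279,166))]):
        p=ray(c,u,DIM[k][1]/2); print(k,p); cv2.polylines(im,[np.round(hull(c,p[0],p[1],*DIM[k])).astype(int)],True,(0,0,255))
    cv2.imwrite(f"pics/{n}1.png",cv2.resize(im[140:260,150:400] if n=="scene" else im[90:290,200:350],None,fx=3,fy=3,interpolation=0))
E
```

```text
scene [(0.86, array([242., 216.,  13.,  21.])), (0.82, array([207., 186.,  28.,  31.])), (0.69, array([297., 194.,   8.,  19.])), (0.55, array([344., 213.,  23.,  25.]))]
scene 0.97 [207. 185.  27.  28.] ((array([ 0.52223812, -0.00707867]), np.float64(0.8975409836065574), np.float64(0.9654496557077585)), 'canister_66')
scene 0.77 [344. 214.  20.  24.] ((array([ 0.47598199, -0.35186371]), np.float64(0.7982300884955752), np.float64(0.8611493469299162)), 'canister_53')
scene 0.58 [244. 216.  14.  21.] ((array([ 0.44318365, -0.11167651]), np.float64(0.861271676300578), np.float64(0.9506009605091745)), 'canister_40')
scene 0.42 [298. 193.  12.  19.] ((array([ 0.52620472, -0.23870924]), np.float64(0.6349206349206349), np.float64(0.7637294649662194)), 'canister_27')
canister_40 [ 0.44189523 -0.11304015  0.018     ]
canister_27 [ 0.52441217 -0.23870682  0.017     ]
side [(0.75, array([309., 214.,  19.,  27.])), (0.65, array([310., 139.,  22.,  21.])), (0.58, array([259., 246.,  34.,  42.])), (0.47, array([278., 163.,  15.,  18.]))]
side 0.92 [310. 140.  23.  25.] ((array([ 0.47475193, -0.3524936 ]), np.float64(0.8070469798657718), np.float64(0.8811274077621902)), 'canister_53')
side 0.86 [259. 247.  34.  44.] ((array([ 0.52227201, -0.00940264]), np.float64(0.9333821376281113), np.float64(0.9742571046585323)), 'canister_66')
side 0.68 [310. 212.  23.  24.] ((array([ 0.44311626, -0.11433838]), np.float64(0.8433268858800773), np.float64(0.9075092040590059)), 'canister_40')
side 0.47 [278. 165.  15.  20.] ((array([ 0.52594158, -0.24033145]), np.float64(0.8641975308641975), np.float64(0.970236109498811)), 'canister_27')
canister_40 [ 0.4422685 -0.1134935  0.018    ]
canister_27 [ 0.52366839 -0.2393578   0.017     ]
```

```bash
cat >> h.py <<'E'
RG=np.array([[0,1,0],[1,0,0],[0,0,-1.]])
def go(target,Rt=None):
    """print shift/turn in current tool axes"""
    s=observe(); R=np.array(s["eef_rot"]); p=np.array(s["ee_pos"])
    print("t",s["clock"],"pos",p.round(4),"grip",round(s["grip_width"],3),"F",np.round(s["ft_force"],1))
    print("xyz mm",(R.T@(np.array(target)-p)*1000).round(1))
    if Rt is not None:
        print("turn deg",np.degrees(cv2.Rodrigues(R.T@Rt)[0].ravel()).round(2))
E
python3 - <<'E'
from h import *
c=camera("wrist"); s=observe(); R=np.array(s["eef_rot"]); p=s["ee_pos"]
Rc=np.array(c["R"]);o=-Rc.T@c["t"]
print(R.T@(o-p), R.T@Rc.T)
go([.44,.09,.23],RG)
E
```

```text
[ 0.0738353   0.00070559 -0.14270336] [[-1.25345398e-04 -9.58613191e-01 -2.84711669e-01]
 [ 9.99999984e-01 -1.57476856e-04  8.99646855e-05]
 [-1.31076833e-04 -2.84711653e-01  9.58613195e-01]]
t 1.4 pos [0.2103 0.6414 0.2313] grip 0.999 F [-0.5 -0.8  0.3]
xyz mm [-390.1 -452.4    1.3]
turn deg [ 0.   -0.   71.85]
```

Emit:
{"fn": "apply_moves", "kwargs": {"increments": [{"claw": 1, "xyz": [-390, -452, 1], "turn": [0, 0, 71.85]}, {"claw": 1, "xyz": [-390, -452, 1], "turn": [0, 0, 71.85]}, {"claw": 1, "xyz": [-390, -452, 1], "turn": [0, 0, 71.85]}, {"claw": 1, "xyz": [-390, -452, 1], "turn": [0, 0, 71.85]}, {"claw": 1, "xyz": [-390, -452, 1], "turn": [0, 0, 71.85]}, {"claw": 1, "xyz": [-390, -452, 1], "turn": [0, 0, 71.85]}, {"claw": 1, "xyz": [-390, -452, 1], "turn": [0, 0, 71.85]}, {"claw": 1, "xyz": [-390, -452, 1], "turn": [0, 0, 71.85]}, {"claw": 1, "xyz": [-390, -452, 1], "turn": [0, 0, 71.85]}, {"claw": 1, "xyz": [-390, -452, 1], "turn": [0, 0, 71.85]}, {"claw": 1, "xyz": [-390, -452, 1], "turn": [0, 0, 71.85]}, {"claw": 1, "xyz": [-390, -452, 1], "turn": [0, 0, 71.85]}, {"claw": 1, "xyz": [-390, -452, 1], "turn": [0, 0, 71.85]}, {"claw": 1, "xyz": [-390, -452, 1], "turn": [0, 0, 71.85]}, {"claw": 1, "xyz": [-390, -452, 1], "turn": [0, 0, 71.85]}, {"claw": 1, "xyz": [-390, -452, 1], "turn": [0, 0, 71.85]}, {"claw": 1, "xyz": [-390, -452, 1], "turn": [0, 0, 71.85]}, {"claw": 1, "xyz": [-390, -452, 1], "turn": [0, 0, 71.85]}, {"claw": 1, "xyz": [-390, -452, 1], "turn": [0, 0, 71.85]}, {"claw": 1, "xyz": [-390, -452, 1], "turn": [0, 0, 71.85]}]}}

```text
clock: 3.07
ee_pos: [0.4396, 0.0915, 0.2303]
eef_rot: [[-0.002, 1.0, -0.0], [1.0, 0.002, 0.0], [0.0, -0.0, -1.0]]
ft_force: [-0.3, 0.3, 0.3]
grip_width: 0.999
```

```bash
python3 - <<'E'
from h import *
c=camera("wrist"); im=c["img"].copy()
for k in ["stand","canister_66"]:
  for s in silhouettes(c,k)[:2]:
    p,iou,a=locate(c,s["mask"],*DIM[k]); print(k,round(s["conf"],2),np.round(s["bbox"]),p.round(4),round(iou,2),round(a,2))
    cv2.polylines(im,[np.round(hull(c,*p,*DIM[k])).astype(int)],True,(0,255,0))
cv2.imwrite("pics/wrist1.png",im)
go([.5226,-.008,.15],RG)
E
```

```text
stand 0.94 [253. 139.  75.  73.] [0.4391 0.1282] 0.97 0.99
canister_66 0.88 [312. 240.  54.  56.] [ 0.5201 -0.0058] 0.9 0.97
canister_66 0.79 [255. 303.  26.  38.] [ 0.4419 -0.1086] 0.4 0.41
t 3.2167 pos [0.4398 0.0912 0.2303] grip 0.996 F [ 1.  -0.2  0.6]
xyz mm [-99.3  82.7  80.3]
turn deg [ 0.   -0.    0.09]
```

View pics/wrist1.png

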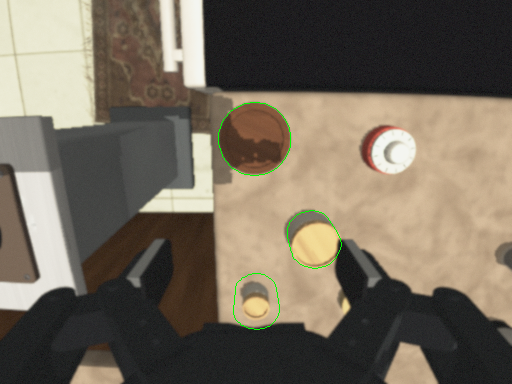

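The stand shows at (254,138) and its outline fits; the wrist, scene and side estimates agree within 1–2 mm. Canister 66 shows at (313,240).

Emit:
{"fn": "apply_moves", "kwargs": {"increments": [{"claw": 1, "xyz": [-99, 82, 100]}, {"claw": 1, "xyz": [-99, 82, 100]}, {"claw": 1, "xyz": [-99, 82, 120]}, {"claw": 1, "xyz": [-99, 82, 140]}, {"claw": 1, "xyz": [-99, 82, 140]}, {"claw": 1, "xyz": [-99, 82, 165]}, {"claw": 1, "xyz": [-99, 82, 190]}, {"claw": 1, "xyz": [-99, 82, 212]}, {"claw": 1, "xyz": [-99, 82, 228]}, {"claw": 1, "xyz": [-99, 82, 228]}, {"claw": 0.7, "xyz": [-99, 82, 228]}, {"claw": 0.7, "xyz": [-99, 82, 228]}, {"claw": 0.7, "xyz": [-99, 82, 228]}, {"claw": 0.7, "xyz": [-99, 82, 228]}, {"claw": 0.7, "xyz": [-99, 82, 228]}, {"claw": 0.7, "xyz": [-99, 82, 228]}], "newtons": 25}}

```text
schema error: expected keys claw, xyz, turn
```

```bash
python3 - <<'E'
from h import *
for n in ["scene","wrist"]:
    c=camera(n); cv2.imwrite(f"pics/{n}2.png",c["img"])
go([.5226,-.008,.002],RG)
E
```

```text
t 3.3167 pos [0.4399 0.0909 0.2304] grip 0.999 F [ 0.6  0.4 -0.5]
xyz mm [-99.   82.6 228.4]
turn deg [0.   0.   0.06]
```

View pics/wrist2.png

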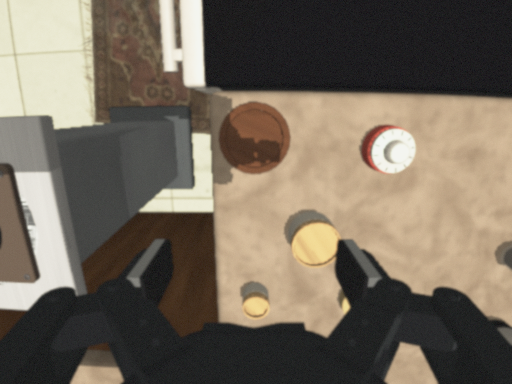

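The call was refused because it lacked the turn key. Nothing moved, and the picture is the same as before.

Emit:
{"fn": "apply_moves", "kwargs": {"increments": [{"claw": 1, "xyz": [-99, 82, 100], "turn": [0, 0, 0]}, {"claw": 1, "xyz": [-99, 82, 100], "turn": [0, 0, 0]}, {"claw": 1, "xyz": [-99, 82, 120], "turn": [0, 0, 0]}, {"claw": 1, "xyz": [-99, 82, 140], "turn": [0, 0, 0]}, {"claw": 1, "xyz": [-99, 82, 140], "turn": [0, 0, 0]}, {"claw": 1, "xyz": [-99, 82, 165], "turn": [0, 0, 0]}, {"claw": 1, "xyz": [-99, 82, 190], "turn": [0, 0, 0]}, {"claw": 1, "xyz": [-99, 82, 212], "turn": [0, 0, 0]}, {"claw": 1, "xyz": [-99, 82, 228], "turn": [0, 0, 0]}, {"claw": 1, "xyz": [-99, 82, 228], "turn": [0, 0, 0]}, {"claw": 0.7, "xyz": [-99, 82, 228], "turn": [0, 0, 0]}, {"claw": 0.7, "xyz": [-99, 82, 228], "turn": [0, 0, 0]}, {"claw": 0.7, "xyz": [-99, 82, 228], "turn": [0, 0, 0]}, {"claw": 0.7, "xyz": [-99, 82, 228], "turn": [0, 0, 0]}, {"claw": 0.7, "xyz": [-99, 82, 228], "turn": [0, 0, 0]}, {"claw": 0.7, "xyz": [-99, 82, 228], "turn": [0, 0, 0]}], "newtons": 25}}

```text
clock: 4.65
ee_pos: [0.5229, -0.0087, 0.0035]
eef_rot: [[0.0, 1.0, 0.002], [1.0, -0.0, -0.0], [-0.0, 0.002, -1.0]]
ft_force: [-0.5, 0.1, 2.6]
grip_width: 0.772
```

```bash
python3 - <<'E'
from h import *
for n in ["side","wrist"]:
    c=camera(n); im=c["img"]; 
    if n=="side": im=cv2.resize(im[150:350,150:400],None,fx=3,fy=3)
    cv2.imwrite(f"pics/{n}3.png",im)
go([.5226,-.008,.002],RG)
E
```

```text
t 4.75 pos [ 0.5229 -0.0087  0.0034] grip 0.77 F [0.3 1.2 4.2]
xyz mm [ 0.7 -0.3  1.4]
turn deg [ 0.1   0.01 -0.  ]
```

View pics/side3.png

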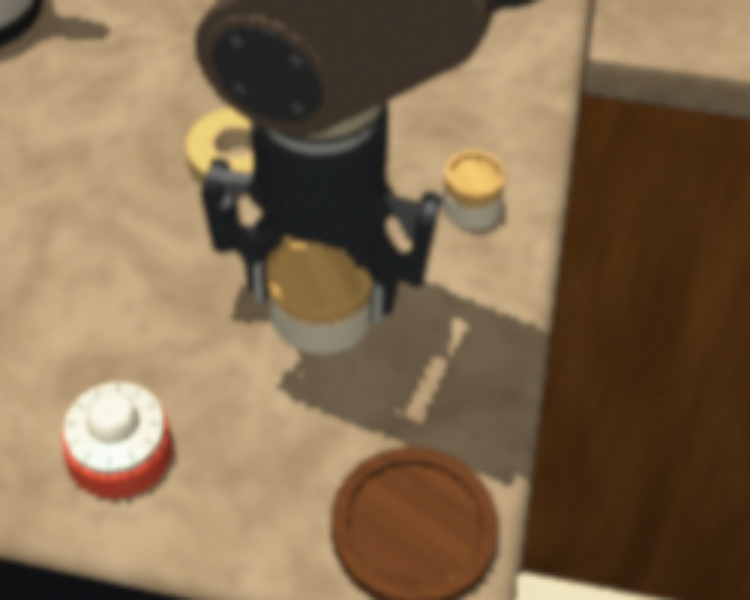

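View pics/wrist3.png

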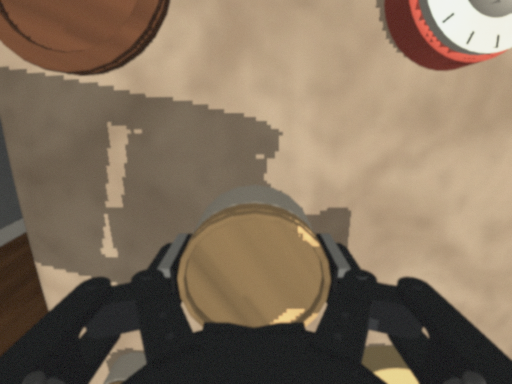

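The canister is gripped, with an opening of 65 mm. I'll re-grip it turned 90° so it's centred in both axes.

Emit:
{"fn": "apply_moves", "kwargs": {"increments": [{"claw": 0.95, "xyz": [0, 0, 0], "turn": [0, 0, 0]}, {"claw": 0.95, "xyz": [0, 0, 0], "turn": [0, 0, 0]}, {"claw": 0.95, "xyz": [0, 0, 0], "turn": [0, 0, 0]}, {"claw": 0.95, "xyz": [0, 0, 0], "turn": [0, 0, 90]}, {"claw": 0.95, "xyz": [0, 0, 0], "turn": [0, 0, 90]}, {"claw": 0.95, "xyz": [0, 0, 0], "turn": [0, 0, 90]}, {"claw": 0.95, "xyz": [0, 0, 0], "turn": [0, 0, 90]}, {"claw": 0.95, "xyz": [0, 0, 0], "turn": [0, 0, 90]}, {"claw": 0.95, "xyz": [0, 0, 0], "turn": [0, 0, 90]}, {"claw": 0.95, "xyz": [0, 0, 0], "turn": [0, 0, 90]}, {"claw": 0.95, "xyz": [0, 0, 0], "turn": [0, 0, 90]}, {"claw": 0.95, "xyz": [0, 0, 0], "turn": [0, 0, 90]}, {"claw": 0.95, "xyz": [0, 0, 0], "turn": [0, 0, 90]}, {"claw": 0.95, "xyz": [0, 0, 0], "turn": [0, 0, 90]}, {"claw": 0.95, "xyz": [0, 0, 0], "turn": [0, 0, 90]}, {"claw": 0.95, "xyz": [0, 0, 0], "turn": [0, 0, 90]}, {"claw": 0.95, "xyz": [0, 0, 0], "turn": [0, 0, 90]}, {"claw": 0.95, "xyz": [0, 0, 0], "turn": [0, 0, 90]}]}}

```text
clock: 6.25
ee_pos: [0.5218, -0.0086, 0.0021]
eef_rot: [[1.0, 0.002, -0.0], [0.002, -1.0, 0.0], [-0.0, -0.0, -1.0]]
ft_force: [-0.1, -0.5, -0.3]
grip_width: 0.947
```

Emit:
{"fn": "apply_moves", "kwargs": {"increments": [{"claw": 0.7, "xyz": [0, 0, 0], "turn": [0, 0, 0]}, {"claw": 0.7, "xyz": [0, 0, 0], "turn": [0, 0, 0]}, {"claw": 0.7, "xyz": [0, 0, 0], "turn": [0, 0, 0]}, {"claw": 0.7, "xyz": [0, 0, 0], "turn": [0, 0, 0]}, {"claw": 0.7, "xyz": [0, 0, 0], "turn": [0, 0, 0]}, {"claw": 0.7, "xyz": [0, 0, 0], "turn": [0, 0, 0]}, {"claw": 0.7, "xyz": [0, 0, -15], "turn": [0, 0, 0]}, {"claw": 0.7, "xyz": [0, 0, -40], "turn": [0, 0, 0]}, {"claw": 0.7, "xyz": [0, 0, -60], "turn": [0, 0, 0]}, {"claw": 0.7, "xyz": [0, 0, -60], "turn": [0, 0, 0]}], "newtons": 30}}

```text
clock: 7.08
ee_pos: [0.5248, -0.0091, 0.066]
eef_rot: [[1.0, 0.0, 0.007], [0.0, -1.0, -0.002], [0.007, 0.002, -1.0]]
ft_force: [1.1, -0.6, -0.6]
grip_width: 0.768
```

```bash
python3 - <<'E'
from h import *
c=camera("wrist"); cv2.imwrite("pics/wrist4.png",c["img"])
c=camera("side"); cv2.imwrite("pics/side4.png",cv2.resize(c["img"][150:350,150:400],None,fx=3,fy=3))
s=observe();print(np.round(s["eef_rot"],4),s["joint_pos"])
go([.4393,.128,.062],np.array([[1,0,0],[0,-1,0],[0,0,-1.]]))
E
```

```text
[[ 1.e+00  1.e-04  8.e-04]
 [ 1.e-04 -1.e+00 -2.e-04]
 [ 8.e-04  2.e-04 -1.e+00]] [-2.10907356e-01  1.61735177e-01  2.06600225e+00  1.83963509e-05
  9.13023845e-01  1.35982268e+00]
t 7.1833 pos [ 0.5221 -0.0086  0.0623] grip 0.763 F [-0.7 -0.8 -2.9]
xyz mm [ -82.8 -136.6    0.2]
turn deg [ 0.01 -0.05  0.  ]
```

View pics/wrist4.png

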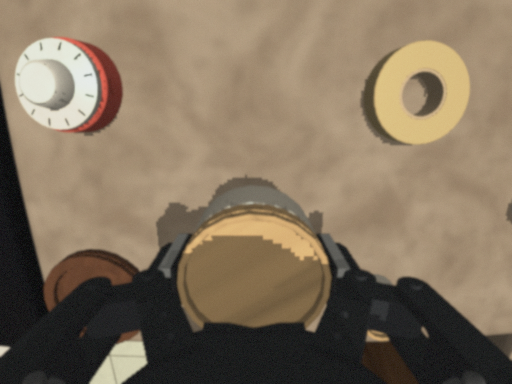

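View pics/side4.png

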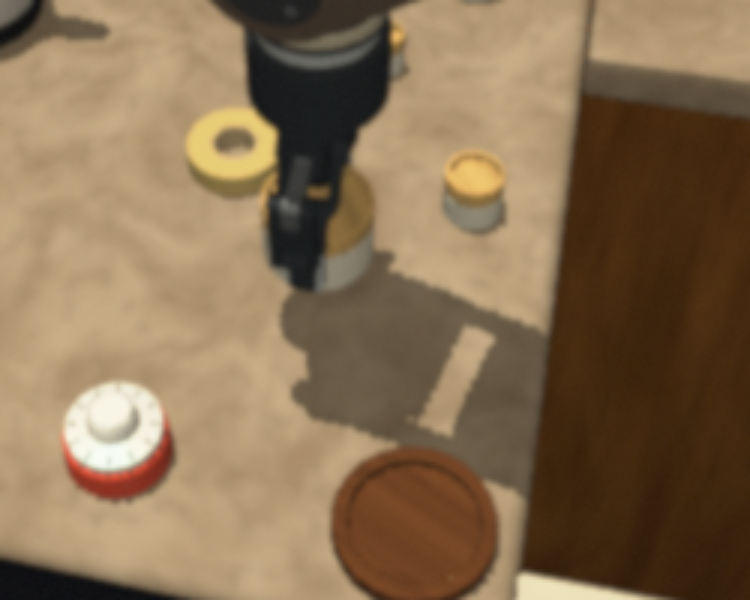

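```bash
python3 - <<'E'
from h import *
c=camera("side")
for z in (.06,.065,.07,.075): print(z,(proj(c,[[.522,-.0086+.033,z],[.522,-.0086+.043,z]])-150)*3)
c=camera("wrist")
for z in (.06,.065,.07,.075): print(z,(proj(c,[[.533,-.0086+.033,z],[.533,-.0086-.033,z]])))
print(proj(c,hull and [[.522+.033*np.cos(a),-.0086+.033*np.sin(a),.104] for a in (0,np.pi/2,np.pi,-np.pi/2)]))
E
```

```text
0.06 [[307.74505754 292.58745281]
 [303.81600854 306.2079804 ]]
0.065 [[307.61894553 287.3193108 ]
 [303.66999966 300.9581886 ]]
0.07 [[307.49163955 282.00096391]
 [303.5225979  295.65788506]]
0.075 [[307.36312288 276.63170485]
 [303.37378362 290.30635097]]
0.06 [[196.66344886 221.15332327]
 [315.20971046 221.16574894]]
0.065 [[194.86148351 224.74344301]
 [317.14198008 224.75547124]]
0.07 [[192.94406729 228.56608217]
 [319.1978948  228.57751735]]
0.075 [[190.8999428  232.64419241]
 [321.38948663 232.65478796]]
[[256.90910877 212.60426392]
 [178.12355469 285.83134917]
 [256.36929131 346.91584337]
 [335.07268921 285.82130394]]
```

The fingertips are about 10 mm above the canister's base, which clears the stand's 6 mm rim. The centred position (0.522, -0.0087) matches what vision gave, so I'll move over the stand.

Emit:
{"fn": "apply_moves", "kwargs": {"increments": [{"claw": 0.7, "xyz": [-20, -33, 0], "turn": [0, 0, 0]}, {"claw": 0.7, "xyz": [-42, -68, 0], "turn": [0, 0, 0]}, {"claw": 0.7, "xyz": [-62, -102, 0], "turn": [0, 0, 0]}, {"claw": 0.7, "xyz": [-76, -126, 0], "turn": [0, 0, 0]}, {"claw": 0.7, "xyz": [-82.8, -136.6, 0], "turn": [0, 0, 0]}, {"claw": 0.7, "xyz": [-82.8, -136.6, 0], "turn": [0, 0, 0]}, {"claw": 0.7, "xyz": [-82.8, -136.6, 10], "turn": [0, 0, 0]}, {"claw": 0.7, "xyz": [-82.8, -136.6, 22], "turn": [0, 0, 0]}, {"claw": 0.7, "xyz": [-82.8, -136.6, 30], "turn": [0, 0, 0]}, {"claw": 0.7, "xyz": [-82.8, -136.6, 36], "turn": [0, 0, 0]}, {"claw": 0.7, "xyz": [-82.8, -136.6, 39], "turn": [0, 0, 0]}, {"claw": 0.7, "xyz": [-82.8, -136.6, 40], "turn": [0, 0, 0]}, {"claw": 0.7, "xyz": [-82.8, -136.6, 40], "turn": [0, 0, 0]}, {"claw": 0.7, "xyz": [-82.8, -136.6, 40], "turn": [0, 0, 0]}]}}

```text
clock: 8.45
ee_pos: [0.4397, 0.1278, 0.0226]
eef_rot: [[1.0, -0.0, 0.001], [-0.0, -1.0, 0.0], [0.001, -0.0, -1.0]]
ft_force: [-0.4, 0.1, -2.0]
grip_width: 0.768
```

```bash
python3 - <<'E'
from h import *
go([.4393,.128,.010],np.array([[1,0,0],[0,-1,0],[0,0,-1.]]))
for n in ["side","scene"]:
    c=camera(n); im=c["img"].copy()
    for k,z in (("stand",0),("canister_66",.020)):
        cv2.polylines(im,[np.round(hull(c,.4393,.128,*DIM[k],z)*16).astype(int)],True,(0,255,0),1,cv2.LINE_AA,4)
    im=im[270:384,220:380] if n=="side" else im[150:264,90:250]
    cv2.imwrite(f"pics/{n}5.png",cv2.resize(im,None,fx=4,fy=4))
E
```

```text
t 8.45 pos [0.4397 0.1278 0.0226] grip 0.768 F [-0.4  0.1 -2. ]
xyz mm [-0.4 -0.2 12.6]
turn deg [-0.   -0.04 -0.02]
```

View pics/side5.png

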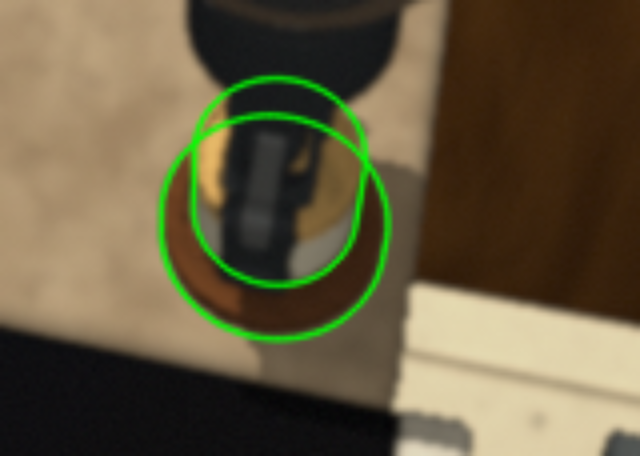

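View pics/scene5.png

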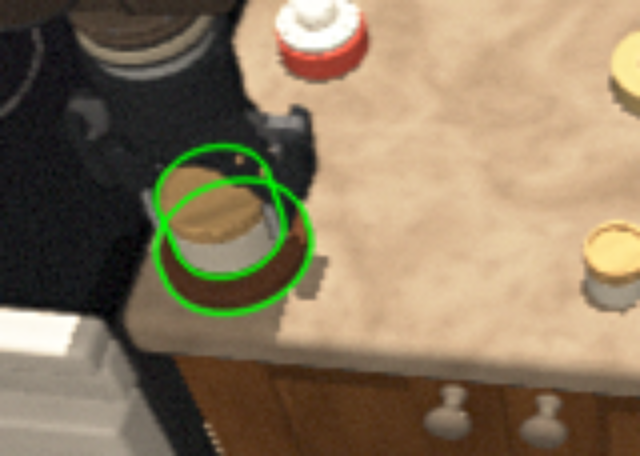

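Both overlays match the held canister and the stand: the side crop shows the canister spanning columns 197–362 inside the stand's 160–390. I'll lower it slowly.

Emit:
{"fn": "apply_moves", "kwargs": {"increments": [{"claw": 0.7, "xyz": [-0.2, -0.2, 3], "turn": [0, 0, 0]}, {"claw": 0.7, "xyz": [-0.2, -0.2, 6], "turn": [0, 0, 0]}, {"claw": 0.7, "xyz": [-0.2, -0.2, 9], "turn": [0, 0, 0]}, {"claw": 0.7, "xyz": [-0.2, -0.2, 11], "turn": [0, 0, 0]}, {"claw": 0.7, "xyz": [-0.2, -0.2, 12], "turn": [0, 0, 0]}, {"claw": 0.7, "xyz": [-0.2, -0.2, 12], "turn": [0, 0, 0]}, {"claw": 0.7, "xyz": [-0.2, -0.2, 12], "turn": [0, 0, 0]}]}}

```text
clock: 9.13
ee_pos: [0.4391, 0.1283, 0.0104]
eef_rot: [[1.0, 0.0, -0.0], [0.0, -1.0, 0.0], [-0.0, -0.0, -1.0]]
ft_force: [-1.0, -0.0, 0.2]
grip_width: 0.761
```

Emit:
{"fn": "apply_moves", "kwargs": {"increments": [{"claw": 0.7, "xyz": [0, 0, 0.5], "turn": [0, 0, 0]}, {"claw": 0.7, "xyz": [0, 0, 0.5], "turn": [0, 0, 0]}, {"claw": 0.7, "xyz": [0, 0, 0.5], "turn": [0, 0, 0]}]}}

```text
clock: 9.38
ee_pos: [0.4391, 0.1283, 0.0104]
eef_rot: [[1.0, 0.0, -0.0], [0.0, -1.0, -0.0], [-0.0, 0.0, -1.0]]
ft_force: [-3.1, -0.8, 5.0]
grip_width: 0.762
```

```bash
python3 - <<'E'
from h import *
go([.4393,.128,.010],np.array([[1,0,0],[0,-1,0],[0,0,-1.]]))
E
```

```text
t 9.3833 pos [0.4391 0.1283 0.0104] grip 0.762 F [-3.1 -0.8  5. ]
xyz mm [0.2 0.3 0.4]
turn deg [0.   0.02 0.01]
```

The canister touched down at the expected height with 5 N. Releasing and rising.

Emit:
{"fn": "apply_moves", "kwargs": {"increments": [{"claw": 0.85, "xyz": [0, 0, 0], "turn": [0, 0, 0]}, {"claw": 0.95, "xyz": [0, 0, 0], "turn": [0, 0, 0]}, {"claw": 1, "xyz": [0, 0, 0], "turn": [0, 0, 0]}, {"claw": 1, "xyz": [0, 0, 0], "turn": [0, 0, 0]}, {"claw": 1, "xyz": [0, 0, -10], "turn": [0, 0, 0]}, {"claw": 1, "xyz": [0, 0, -30], "turn": [0, 0, 0]}, {"claw": 1, "xyz": [0, 0, -60], "turn": [0, 0, 0]}, {"claw": 1, "xyz": [0, 0, -100], "turn": [0, 0, 0]}, {"claw": 1, "xyz": [0, 0, -140], "turn": [0, 0, 0]}, {"claw": 1, "xyz": [0, 0, -160], "turn": [0, 0, 0]}, {"claw": 1, "xyz": [-15, 60, -160], "turn": [0, 0, 0]}, {"claw": 1, "xyz": [-15, 100, -160], "turn": [0, 0, 0]}, {"claw": 1, "xyz": [-15, 100, -160], "turn": [0, 0, 0]}, {"claw": 1, "xyz": [-15, 100, -160], "turn": [0, 0, 0]}]}}

```text
clock: 10.55
ee_pos: [0.424, 0.0256, 0.1709]
eef_rot: [[1.0, -0.004, 0.002], [-0.004, -1.0, -0.001], [0.002, 0.001, -1.0]]
ft_force: [0.5, -0.4, 0.1]
grip_width: 1.001
```

```bash
python3 - <<'E'
from h import *
for n in ["side","scene","wrist"]:
    c=camera(n); im=c["img"].copy()
    for s in silhouettes(c,"canister_66")[:5]:
        p,iou,a=locate(c,s["mask"],.066,.044,.008); print(n,round(s["conf"],2),np.round(s["bbox"]),p.round(4),round(iou,2),round(a,2))
    if n!="wrist":
      for k,z in (("stand",0),("canister_66",.008)):
        cv2.polylines(im,[np.round(hull(c,.4391,.1283,*DIM[k],z)*16).astype(int)],True,(0,255,0),1,cv2.LINE_AA,4)
      im=im[270:384,220:380] if n=="side" else im[150:264,90:250]
      im=cv2.resize(im,None,fx=4,fy=4)
    cv2.imwrite(f"pics/{n}6.png",im)
go([.443,-.113,.10],np.array([[1,0,0],[0,-1,0],[0,0,-1.]]))
go([.4755,-.351,.10],np.array([[1,0,0],[0,-1,0],[0,0,-1.]]))
E
```

```text
side 0.68 [288. 321.  46.  54.] [0.4397 0.1275] 0.93 0.96
side 0.57 [302. 212.   5.  19.] [ 0.4554 -0.105 ] 0.09 0.1
side 0.56 [279. 166.  13.  20.] [ 0.5228 -0.2258] 0.2 0.21
scene 0.87 [245. 216.  16.  19.] [ 0.4337 -0.1137] 0.38 0.4
scene 0.79 [343. 215.  20.  25.] [ 0.4685 -0.3489] 0.62 0.66
scene 0.75 [146. 204.  30.  25.] [0.4411 0.1286] 0.88 0.94
scene 0.7 [296. 195.   7.  16.] [ 0.5193 -0.2381] 0.11 0.11
wrist 0.71 [498.  87.  28.  28.] [ 0.5206 -0.2146] 0.18 0.12
wrist 0.6 [153. 168.  76.  70.] [0.4393 0.1296] 0.94 0.96
t 10.85 pos [0.424  0.0291 0.1698] grip 1.002 F [-0.3 -0.4 -0.1]
xyz mm [ 18.8 142.1  69.8]
turn deg [-0.01  0.01  0.08]
t 10.85 pos [0.424  0.0291 0.1698] grip 1.002 F [-0.3 -0.4 -0.1]
xyz mm [ 51.  380.1  69.7]
turn deg [-0.01  0.01  0.08]
```

View pics/side6.png

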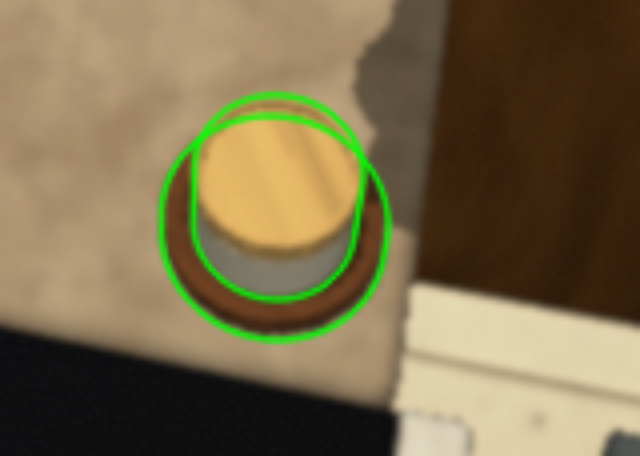

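View pics/wrist6.png

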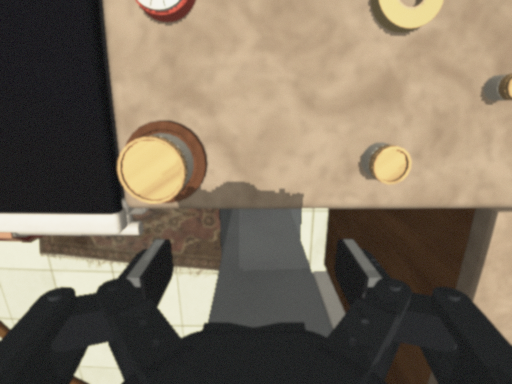

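The side picture shows 66 flat in the recess, lid centred at (278,185) in the crop, with an even ring of stand round it. The wrist and side views put it at about (0.4395, 0.128). Next is canister 53.

Emit:
{"fn": "apply_moves", "kwargs": {"increments": [{"claw": 1, "xyz": [51, 380, 70], "turn": [0, 0, 0]}, {"claw": 1, "xyz": [51, 380, 70], "turn": [0, 0, 0]}, {"claw": 1, "xyz": [51, 380, 70], "turn": [0, 0, 0]}, {"claw": 1, "xyz": [51, 380, 70], "turn": [0, 0, 0]}, {"claw": 1, "xyz": [51, 380, 70], "turn": [0, 0, 0]}, {"claw": 1, "xyz": [51, 380, 70], "turn": [0, 0, 0]}, {"claw": 1, "xyz": [51, 380, 70], "turn": [0, 0, 0]}, {"claw": 1, "xyz": [51, 380, 70], "turn": [0, 0, 0]}, {"claw": 1, "xyz": [51, 380, 70], "turn": [0, 0, 0]}, {"claw": 1, "xyz": [51, 380, 70], "turn": [0, 0, 0]}, {"claw": 1, "xyz": [51, 380, 70], "turn": [0, 0, 0]}, {"claw": 1, "xyz": [51, 380, 70], "turn": [0, 0, 0]}, {"claw": 1, "xyz": [51, 380, 90], "turn": [0, 0, 0]}, {"claw": 1, "xyz": [51, 380, 115], "turn": [0, 0, 0]}, {"claw": 1, "xyz": [51, 380, 140], "turn": [0, 0, 0]}, {"claw": 1, "xyz": [51, 380, 160], "turn": [0, 0, 0]}, {"claw": 1, "xyz": [51, 380, 166], "turn": [0, 0, 0]}, {"claw": 1, "xyz": [51, 380, 166], "turn": [0, 0, 0]}]}}

```text
clock: 12.35
ee_pos: [0.4742, -0.3486, 0.0021]
eef_rot: [[1.0, 0.002, -0.003], [0.002, -1.0, 0.004], [-0.003, -0.004, -1.0]]
ft_force: [-0.7, 0.4, -1.4]
grip_width: 1.002
```

Emit:
{"fn": "apply_moves", "kwargs": {"increments": [{"claw": 0.55, "xyz": [0, 0, 0], "turn": [0, 0, 0]}, {"claw": 0.55, "xyz": [0, 0, 0], "turn": [0, 0, 0]}, {"claw": 0.55, "xyz": [0, 0, 0], "turn": [0, 0, 0]}, {"claw": 0.55, "xyz": [0, 0, 0], "turn": [0, 0, 0]}, {"claw": 0.55, "xyz": [0, 0, 0], "turn": [0, 0, 0]}, {"claw": 0.55, "xyz": [0, 0, 0], "turn": [0, 0, 0]}, {"claw": 0.55, "xyz": [0, 0, 0], "turn": [0, 0, 0]}], "newtons": 22}}

```text
clock: 12.93
ee_pos: [0.4762, -0.3525, 0.006]
eef_rot: [[1.0, -0.0, 0.002], [-0.0, -1.0, -0.002], [0.002, 0.002, -1.0]]
ft_force: [-0.4, 1.7, 7.2]
grip_width: 0.611
```

```bash
python3 - <<'E'
from h import *
c=camera("wrist"); cv2.imwrite("pics/wrist7.png",c["img"])
go([.4755,-.351,.003],RG)
E
```

```text
t 12.9833 pos [ 0.4762 -0.3525  0.006 ] grip 0.613 F [0.8 2.1 7. ]
xyz mm [-0.8 -1.5  3. ]
turn deg [ 1.800e-01 -4.000e-02 -9.001e+01]
```

View pics/wrist7.png

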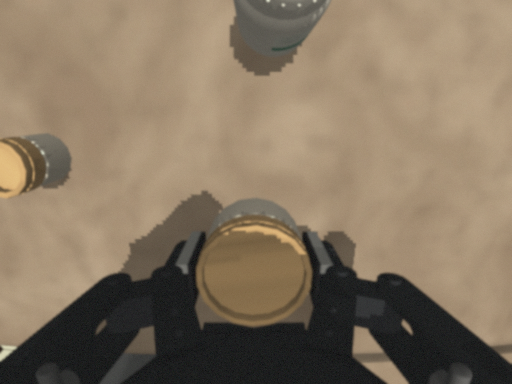

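Canister 53 is between the pads, lid at (254,272). I'll re-grip it turned by −90°.

Emit:
{"fn": "apply_moves", "kwargs": {"increments": [{"claw": 0.85, "xyz": [0, 0, 0], "turn": [0, 0, 0]}, {"claw": 0.85, "xyz": [0, 0, 0], "turn": [0, 0, 0]}, {"claw": 0.85, "xyz": [0, 0, 0], "turn": [0, 0, 0]}, {"claw": 0.85, "xyz": [0, 0, 0], "turn": [0, 0, -90]}, {"claw": 0.85, "xyz": [0, 0, 0], "turn": [0, 0, -90]}, {"claw": 0.85, "xyz": [0, 0, 0], "turn": [0, 0, -90]}, {"claw": 0.85, "xyz": [0, 0, 0], "turn": [0, 0, -90]}, {"claw": 0.85, "xyz": [0, 0, 0], "turn": [0, 0, -90]}, {"claw": 0.85, "xyz": [0, 0, 0], "turn": [0, 0, -90]}, {"claw": 0.85, "xyz": [0, 0, 0], "turn": [0, 0, -90]}, {"claw": 0.85, "xyz": [0, 0, 0], "turn": [0, 0, -90]}, {"claw": 0.85, "xyz": [0, 0, 0], "turn": [0, 0, -90]}, {"claw": 0.85, "xyz": [0, 0, 0], "turn": [0, 0, -90]}, {"claw": 0.85, "xyz": [0, 0, 0], "turn": [0, 0, -90]}, {"claw": 0.85, "xyz": [0, 0, 0], "turn": [0, 0, -90]}, {"claw": 0.85, "xyz": [0, 0, 0], "turn": [0, 0, -90]}, {"claw": 0.85, "xyz": [0, 0, 0], "turn": [0, 0, -90]}, {"claw": 0.85, "xyz": [0, 0, 0], "turn": [0, 0, -90]}]}}

```text
clock: 14.48
ee_pos: [0.4748, -0.3517, 0.0035]
eef_rot: [[0.002, 1.0, -0.0], [1.0, -0.002, 0.0], [0.0, -0.0, -1.0]]
ft_force: [0.2, -0.5, -0.6]
grip_width: 0.845
```

Emit:
{"fn": "apply_moves", "kwargs": {"increments": [{"claw": 0.55, "xyz": [0, 0, 0], "turn": [0, 0, 0]}, {"claw": 0.55, "xyz": [0, 0, 0], "turn": [0, 0, 0]}, {"claw": 0.55, "xyz": [0, 0, 0], "turn": [0, 0, 0]}, {"claw": 0.55, "xyz": [0, 0, 0], "turn": [0, 0, 0]}, {"claw": 0.55, "xyz": [0, 0, 0], "turn": [0, 0, 0]}, {"claw": 0.55, "xyz": [0, 0, 0], "turn": [0, 0, 0]}, {"claw": 0.55, "xyz": [0, 0, -15], "turn": [0, 0, 0]}, {"claw": 0.55, "xyz": [0, 0, -45], "turn": [0, 0, 0]}, {"claw": 0.55, "xyz": [0, 0, -80], "turn": [0, 0, 0]}, {"claw": 0.55, "xyz": [0, 0, -100], "turn": [0, 0, 0]}, {"claw": 0.55, "xyz": [0, 0, -100], "turn": [0, 0, 0]}, {"claw": 0.55, "xyz": [0, 0, -100], "turn": [0, 0, 0]}], "newtons": 25}}

```text
clock: 15.48
ee_pos: [0.4755, -0.3522, 0.1049]
eef_rot: [[0.0, 1.0, 0.002], [1.0, -0.0, -0.002], [-0.002, 0.002, -1.0]]
ft_force: [-0.2, 0.1, -1.6]
grip_width: 0.613
```

```bash
python3 - <<'E'
from h import *
go([.4393,.1282,.103],RG)
c=camera("wrist"); cv2.imwrite("pics/wrist8.png",c["img"])
c=camera("side"); cv2.imwrite("pics/side8.png",c["img"])
E
```

```text
t 15.4833 pos [ 0.4755 -0.3522  0.1049] grip 0.613 F [-0.2  0.1 -1.6]
xyz mm [480.4 -36.2   0.9]
turn deg [ 0.1   0.11 -0.  ]
```

View pics/wrist8.png

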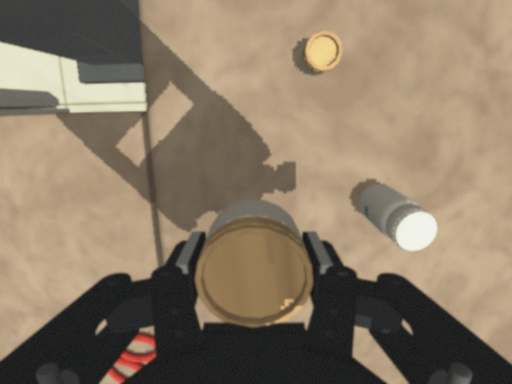

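View pics/side8.png

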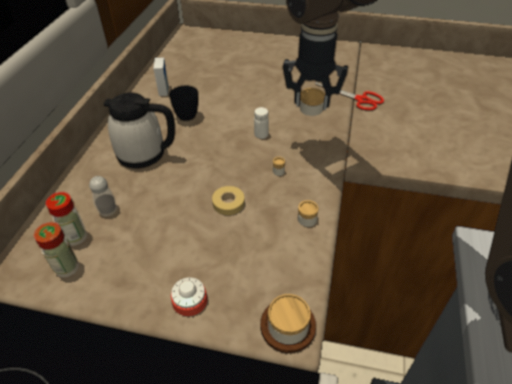

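Canister 53 is held upright, lid at (254,272) in the wrist view and (313,98) in the side view. I'll carry it to the tower.

Emit:
{"fn": "apply_moves", "kwargs": {"increments": [{"claw": 0.55, "xyz": [30, -2, 0], "turn": [0, 0, 0]}, {"claw": 0.55, "xyz": [70, -5, 0], "turn": [0, 0, 0]}, {"claw": 0.55, "xyz": [110, -8, 0], "turn": [0, 0, 0]}, {"claw": 0.55, "xyz": [150, -11, 0], "turn": [0, 0, 0]}, {"claw": 0.55, "xyz": [190, -14, 0], "turn": [0, 0, 0]}, {"claw": 0.55, "xyz": [230, -17, 0], "turn": [0, 0, 0]}, {"claw": 0.55, "xyz": [270, -20, 0], "turn": [0, 0, 0]}, {"claw": 0.55, "xyz": [310, -23, 0], "turn": [0, 0, 0]}, {"claw": 0.55, "xyz": [350, -26, 0], "turn": [0, 0, 0]}, {"claw": 0.55, "xyz": [390, -29, 0], "turn": [0, 0, 0]}, {"claw": 0.55, "xyz": [425, -32, 0], "turn": [0, 0, 0]}, {"claw": 0.55, "xyz": [455, -34, 0], "turn": [0, 0, 0]}, {"claw": 0.55, "xyz": [472, -36, 0], "turn": [0, 0, 0]}, {"claw": 0.55, "xyz": [480, -36, 0], "turn": [0, 0, 0]}, {"claw": 0.55, "xyz": [480, -36, 10], "turn": [0, 0, 0]}, {"claw": 0.55, "xyz": [480, -36, 22], "turn": [0, 0, 0]}, {"claw": 0.55, "xyz": [480, -36, 32], "turn": [0, 0, 0]}, {"claw": 0.55, "xyz": [480, -36, 38], "turn": [0, 0, 0]}, {"claw": 0.55, "xyz": [480, -36, 38], "turn": [0, 0, 0]}, {"claw": 0.55, "xyz": [480, -36, 38], "turn": [0, 0, 0]}]}}

```text
clock: 17.25
ee_pos: [0.4387, 0.1274, 0.065]
eef_rot: [[0.001, 1.0, -0.002], [1.0, -0.001, -0.0], [-0.0, -0.002, -1.0]]
ft_force: [-0.1, 0.6, -0.8]
grip_width: 0.612
```

```bash
python3 - <<'E'
from h import *
go([.4393,.1282,.052],RG)
for n in ["side","scene","wrist"]:
    c=camera(n); im=c["img"].copy()
    if n!="wrist":
      for k,z in (("stand",0),("canister_66",.008),("canister_53",.062)):
        cv2.polylines(im,[np.round(hull(c,.4393,.1282,*DIM[k],z)*16).astype(int)],True,(0,255,0),1,cv2.LINE_AA,4)
      im=im[270:384,220:380] if n=="side" else im[150:264,90:250]
      im=cv2.resize(im,None,fx=4,fy=4)
    cv2.imwrite(f"pics/{n}9.png",im)
go([.4393,.1282,.052],RG)
E
```

```text
t 17.25 pos [0.4387 0.1274 0.065 ] grip 0.612 F [-0.1  0.6 -0.8]
xyz mm [ 0.8  0.7 13. ]
turn deg [-0.11  0.01 -0.08]
t 17.4 pos [0.4397 0.1279 0.0664] grip 0.615 F [-0.5  0.3 -1.3]
xyz mm [ 0.3 -0.4 14.4]
turn deg [ 0.07 -0.   -0.04]
```

View pics/side9.png

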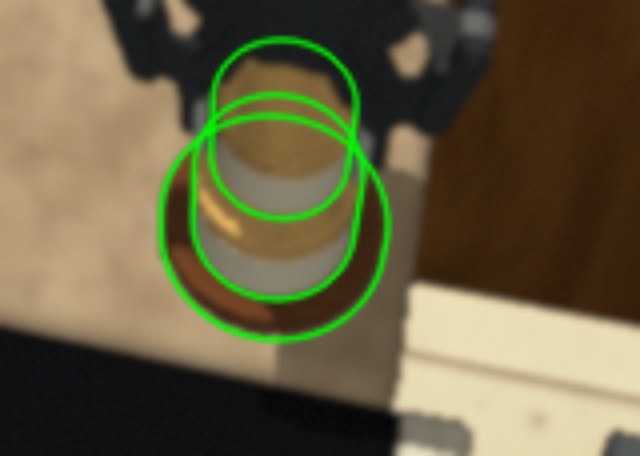

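View pics/wrist9.png

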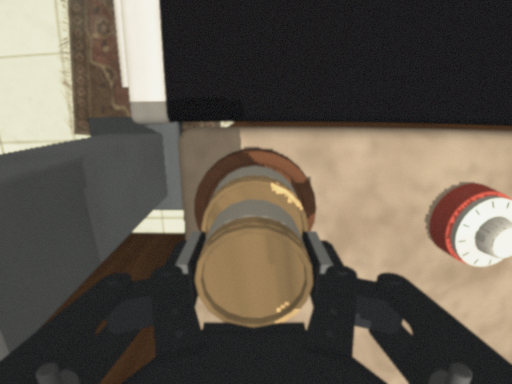

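View pics/scene9.png

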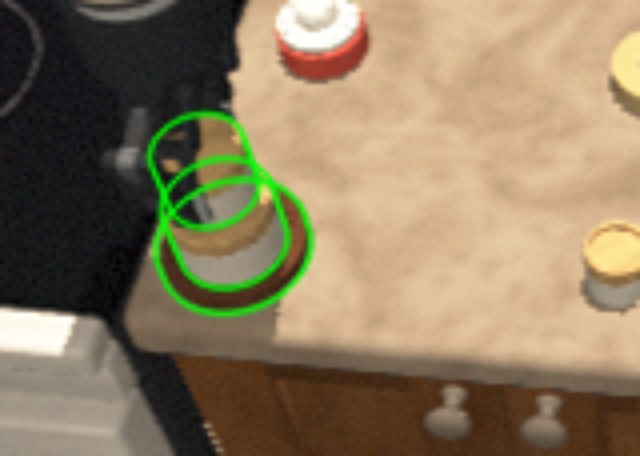

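The outlines of 53 and 66 agree in both views, so 53 is centred over the rim. Lowering slowly.

Emit:
{"fn": "apply_moves", "kwargs": {"increments": [{"claw": 0.55, "xyz": [0.2, 0, 3], "turn": [0, 0, 0]}, {"claw": 0.55, "xyz": [0.2, 0, 6], "turn": [0, 0, 0]}, {"claw": 0.55, "xyz": [0.2, 0, 9], "turn": [0, 0, 0]}, {"claw": 0.55, "xyz": [0.2, 0, 11], "turn": [0, 0, 0]}, {"claw": 0.55, "xyz": [0.2, 0, 12], "turn": [0, 0, 0]}, {"claw": 0.55, "xyz": [0.2, 0, 12], "turn": [0, 0, 0]}, {"claw": 0.55, "xyz": [0.2, 0, 12], "turn": [0, 0, 0]}]}}

```text
clock: 17.98
ee_pos: [0.439, 0.1284, 0.0538]
eef_rot: [[-0.0, 1.0, -0.0], [1.0, 0.0, 0.0], [0.0, -0.0, -1.0]]
ft_force: [-0.7, -0.3, -0.6]
grip_width: 0.609
```

Emit:
{"fn": "apply_moves", "kwargs": {"increments": [{"claw": 0.55, "xyz": [0, 0, 0.8], "turn": [0, 0, 0]}, {"claw": 0.55, "xyz": [0, 0, 1.2], "turn": [0, 0, 0]}, {"claw": 0.55, "xyz": [0, 0, 1.2], "turn": [0, 0, 0]}]}}

```text
clock: 18.23
ee_pos: [0.439, 0.1284, 0.0526]
eef_rot: [[0.0, 1.0, 0.0], [1.0, -0.0, -0.0], [-0.0, 0.0, -1.0]]
ft_force: [0.2, 0.1, -1.7]
grip_width: 0.613
```

Emit:
{"fn": "apply_moves", "kwargs": {"increments": [{"claw": 0.55, "xyz": [0, 0, 0.7], "turn": [0, 0, 0]}, {"claw": 0.55, "xyz": [0, 0, 1.2], "turn": [0, 0, 0]}, {"claw": 0.55, "xyz": [0, 0, 1.2], "turn": [0, 0, 0]}]}}

```text
clock: 18.48
ee_pos: [0.4389, 0.1284, 0.0513]
eef_rot: [[-0.0, 1.0, -0.0], [1.0, 0.0, -0.0], [-0.0, -0.0, -1.0]]
ft_force: [-0.1, 0.4, -1.4]
grip_width: 0.615
```

Emit:
{"fn": "apply_moves", "kwargs": {"increments": [{"claw": 0.55, "xyz": [0, 0, 0.5], "turn": [0, 0, 0]}, {"claw": 0.55, "xyz": [0, 0, 0.9], "turn": [0, 0, 0]}, {"claw": 0.55, "xyz": [0, 0, 0.9], "turn": [0, 0, 0]}]}}

```text
clock: 18.73
ee_pos: [0.4391, 0.1284, 0.0508]
eef_rot: [[-0.0, 1.0, -0.0], [1.0, 0.0, -0.0], [-0.0, -0.0, -1.0]]
ft_force: [-0.9, 0.1, 2.7]
grip_width: 0.617
```

Contact came at the expected height with about 4 N of load change. Releasing, rising and checking.

Emit:
{"fn": "apply_moves", "kwargs": {"increments": [{"claw": 0.72, "xyz": [0, 0, 0], "turn": [0, 0, 0]}, {"claw": 0.85, "xyz": [0, 0, 0], "turn": [0, 0, 0]}, {"claw": 1, "xyz": [0, 0, 0], "turn": [0, 0, 0]}, {"claw": 1, "xyz": [0, 0, 0], "turn": [0, 0, 0]}, {"claw": 1, "xyz": [0, 0, 0], "turn": [0, 0, 0]}, {"claw": 1, "xyz": [0, 0, -10], "turn": [0, 0, 0]}, {"claw": 1, "xyz": [0, 0, -30], "turn": [0, 0, 0]}, {"claw": 1, "xyz": [0, 0, -60], "turn": [0, 0, 0]}, {"claw": 1, "xyz": [0, 0, -90], "turn": [0, 0, 0]}, {"claw": 1, "xyz": [-30, 0, -110], "turn": [0, 0, 0]}, {"claw": 1, "xyz": [-70, 0, -120], "turn": [0, 0, 0]}, {"claw": 1, "xyz": [-90, 0, -120], "turn": [0, 0, 0]}, {"claw": 1, "xyz": [-90, 0, -120], "turn": [0, 0, 0]}]}}

```text
clock: 19.82
ee_pos: [0.4401, 0.0356, 0.1729]
eef_rot: [[0.004, 1.0, 0.004], [1.0, -0.004, -0.002], [-0.002, 0.004, -1.0]]
ft_force: [-0.9, -0.2, 0.0]
grip_width: 1.0
```

```bash
python3 - <<'E'
from h import *
for n in ["side","scene","wrist"]:
    c=camera(n); im=c["img"].copy()
    for k,z in (("stand",0),("canister_66",.008),("canister_53",.047)):
        cv2.polylines(im,[np.round(hull(c,.4391,.1283,*DIM[k],z)*16).astype(int)],True,(0,255,0),1,cv2.LINE_AA,4)
    if n=="wrist":
      for s in silhouettes(c,"canister_40"):
        p,iou,a=locate(c,s["mask"],*DIM["canister_40"]); print(n,round(s["conf"],2),np.round(s["bbox"]),p.round(4),round(iou,2),round(a,2))
    else:
      im=im[270:384,220:380] if n=="side" else im[150:264,90:250]
      im=cv2.resize(im,None,fx=4,fy=4)
    cv2.imwrite(f"pics/{n}10.png",im)
go([.4428,-.1128,.08],RG)
E
```

```text
wrist 0.92 [254.  98.  73.  57.] [0.4454 0.1102] 0.1 0.28
wrist 0.92 [260. 297.  32.  46.] [ 0.4418 -0.1115] 0.94 1.0
wrist 0.55 [252.  86.  69.  74.] [0.438 0.133] 0.4 2.59
t 20.0167 pos [0.4387 0.039  0.1704] grip 1.001 F [ 1.   0.1 -0.2]
xyz mm [-151.8    4.1   90.3]
turn deg [-0.03 -0.03  0.02]
```

View pics/side10.png

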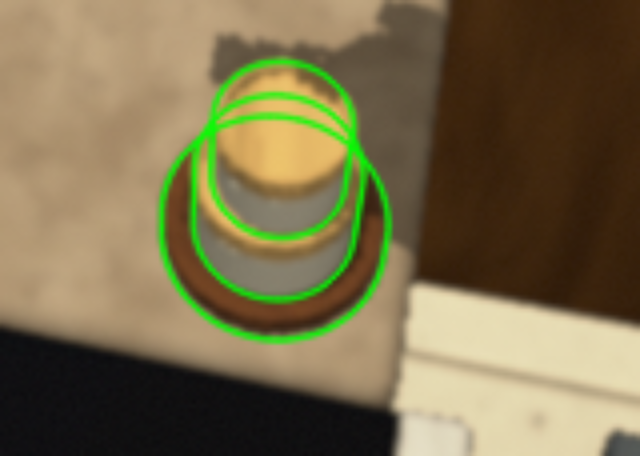

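View pics/wrist10.png

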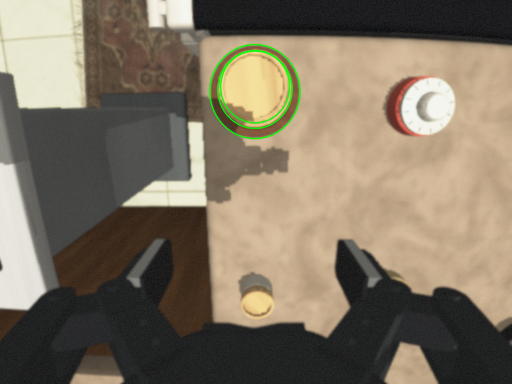

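The side crop shows 53 flat inside 66's rim, with a symmetric light ring at row 240. The wrist view shows it concentric at (255,88). Now canister 40, at (257,303).

Emit:
{"fn": "apply_moves", "kwargs": {"increments": [{"claw": 1, "xyz": [-151.5, 4, 90], "turn": [0, 0, 0]}, {"claw": 1, "xyz": [-151.5, 4, 90], "turn": [0, 0, 0]}, {"claw": 1, "xyz": [-151.5, 4, 90], "turn": [0, 0, 0]}, {"claw": 1, "xyz": [-151.5, 4, 90], "turn": [0, 0, 0]}, {"claw": 1, "xyz": [-151.5, 4, 90], "turn": [0, 0, 0]}, {"claw": 1, "xyz": [-151.5, 4, 90], "turn": [0, 0, 0]}, {"claw": 1, "xyz": [-151.5, 4, 105], "turn": [0, 0, 0]}, {"claw": 1, "xyz": [-151.5, 4, 125], "turn": [0, 0, 0]}, {"claw": 1, "xyz": [-151.5, 4, 145], "turn": [0, 0, 0]}, {"claw": 1, "xyz": [-151.5, 4, 160], "turn": [0, 0, 0]}, {"claw": 1, "xyz": [-151.5, 4, 164], "turn": [0, 0, 0]}, {"claw": 0.4, "xyz": [-151.5, 4, 164], "turn": [0, 0, 0]}, {"claw": 0.4, "xyz": [-151.5, 4, 164], "turn": [0, 0, 0]}, {"claw": 0.4, "xyz": [-151.5, 4, 164], "turn": [0, 0, 0]}, {"claw": 0.4, "xyz": [-151.5, 4, 164], "turn": [0, 0, 0]}, {"claw": 0.4, "xyz": [-151.5, 4, 164], "turn": [0, 0, 0]}, {"claw": 0.4, "xyz": [-151.5, 4, 164], "turn": [0, 0, 0]}, {"claw": 0.4, "xyz": [-151.5, 4, 164], "turn": [0, 0, 0]}, {"claw": 0.4, "xyz": [-151.5, 4, 164], "turn": [0, 0, 0]}], "newtons": 20}}

```text
clock: 21.6
ee_pos: [0.4442, -0.1133, 0.008]
eef_rot: [[0.001, 1.0, 0.002], [1.0, -0.001, -0.0], [-0.0, 0.002, -1.0]]
ft_force: [0.0, 2.8, 6.5]
grip_width: 0.464
```

```bash
python3 - <<'E'
from h import *
c=camera("wrist"); cv2.imwrite("pics/wrist11.png",c["img"])
go([.4428,-.1128,.006],RG)
E
```

```text
t 21.65 pos [ 0.4442 -0.1133  0.008 ] grip 0.462 F [-0.7  2.6  6.6]
xyz mm [ 0.5 -1.4  2. ]
turn deg [ 0.13  0.01 -0.04]
```

View pics/wrist11.png

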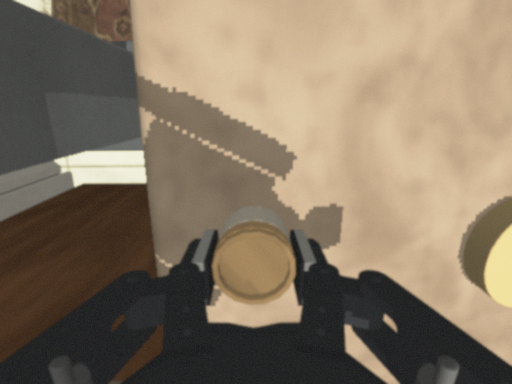

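Canister 40 is held, lid at (254,262). I'll re-grip it at +90°.

Emit:
{"fn": "apply_moves", "kwargs": {"increments": [{"claw": 0.7, "xyz": [0, 0, 0], "turn": [0, 0, 0]}, {"claw": 0.7, "xyz": [0, 0, 0], "turn": [0, 0, 0]}, {"claw": 0.7, "xyz": [0, 0, 0], "turn": [0, 0, 0]}, {"claw": 0.7, "xyz": [0, 0, 0], "turn": [0, 0, 90]}, {"claw": 0.7, "xyz": [0, 0, 0], "turn": [0, 0, 90]}, {"claw": 0.7, "xyz": [0, 0, 0], "turn": [0, 0, 90]}, {"claw": 0.7, "xyz": [0, 0, 0], "turn": [0, 0, 90]}, {"claw": 0.7, "xyz": [0, 0, 0], "turn": [0, 0, 90]}, {"claw": 0.7, "xyz": [0, 0, 0], "turn": [0, 0, 90]}, {"claw": 0.7, "xyz": [0, 0, 0], "turn": [0, 0, 90]}, {"claw": 0.7, "xyz": [0, 0, 0], "turn": [0, 0, 90]}, {"claw": 0.7, "xyz": [0, 0, 0], "turn": [0, 0, 90]}, {"claw": 0.7, "xyz": [0, 0, 0], "turn": [0, 0, 90]}, {"claw": 0.7, "xyz": [0, 0, 0], "turn": [0, 0, 90]}, {"claw": 0.7, "xyz": [0, 0, 0], "turn": [0, 0, 90]}, {"claw": 0.7, "xyz": [0, 0, 0], "turn": [0, 0, 90]}, {"claw": 0.7, "xyz": [0, 0, 0], "turn": [0, 0, 90]}, {"claw": 0.7, "xyz": [0, 0, 0], "turn": [0, 0, 90]}]}}

```text
clock: 23.15
ee_pos: [0.4428, -0.1131, 0.0063]
eef_rot: [[1.0, 0.002, -0.0], [0.002, -1.0, 0.0], [-0.0, -0.0, -1.0]]
ft_force: [0.4, 0.7, 0.1]
grip_width: 0.703
```

Emit:
{"fn": "apply_moves", "kwargs": {"increments": [{"claw": 0.4, "xyz": [0, 0, 0], "turn": [0, 0, 0]}, {"claw": 0.4, "xyz": [0, 0, 0], "turn": [0, 0, 0]}, {"claw": 0.4, "xyz": [0, 0, 0], "turn": [0, 0, 0]}, {"claw": 0.4, "xyz": [0, 0, 0], "turn": [0, 0, 0]}, {"claw": 0.4, "xyz": [0, 0, 0], "turn": [0, 0, 0]}, {"claw": 0.4, "xyz": [0, 0, 0], "turn": [0, 0, 0]}, {"claw": 0.4, "xyz": [0, 0, -15], "turn": [0, 0, 0]}, {"claw": 0.4, "xyz": [0, 0, -45], "turn": [0, 0, 0]}, {"claw": 0.4, "xyz": [0, 0, -80], "turn": [0, 0, 0]}, {"claw": 0.4, "xyz": [0, 0, -120], "turn": [0, 0, 0]}, {"claw": 0.4, "xyz": [0, 0, -140], "turn": [0, 0, 0]}, {"claw": 0.4, "xyz": [0, 0, -140], "turn": [0, 0, 0]}, {"claw": 0.4, "xyz": [0, 0, -140], "turn": [0, 0, 0]}], "newtons": 22}}

```text
clock: 24.23
ee_pos: [0.4436, -0.1134, 0.1477]
eef_rot: [[1.0, 0.0, 0.003], [0.0, -1.0, -0.001], [0.003, 0.001, -1.0]]
ft_force: [-0.1, 0.4, -1.6]
grip_width: 0.457
```

```bash
python3 - <<'E'
from h import *
go([.4391,.1283,.146],np.diag([1,-1,-1.]))
c=camera("wrist"); cv2.imwrite("pics/wrist12.png",c["img"])
go([.4391,.1283,.146],np.diag([1,-1,-1.]))
E
```

```text
t 24.2333 pos [ 0.4436 -0.1134  0.1477] grip 0.457 F [-0.1  0.4 -1.6]
xyz mm [  -4.5 -241.7    1.4]
turn deg [ 0.08 -0.16  0.01]
t 24.2833 pos [ 0.4425 -0.1128  0.1459] grip 0.459 F [-0.7 -0.4 -0.7]
xyz mm [  -3.3 -241.1   -0. ]
turn deg [-0.02  0.05  0.01]
```

View pics/wrist12.png

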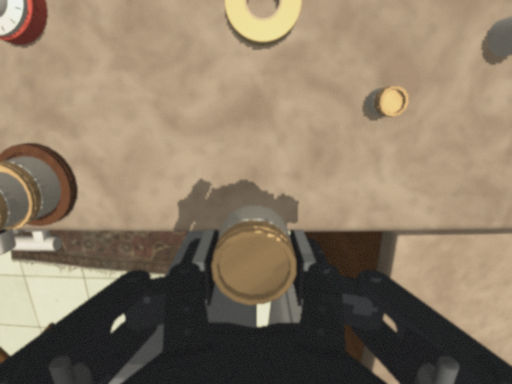

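Canister 40 is held upright, lid at (254,263). Carrying it over.

Emit:
{"fn": "apply_moves", "kwargs": {"increments": [{"claw": 0.4, "xyz": [0, -20, 0], "turn": [0, 0, 0]}, {"claw": 0.4, "xyz": [-1, -60, 0], "turn": [0, 0, 0]}, {"claw": 0.4, "xyz": [-2, -100, 0], "turn": [0, 0, 0]}, {"claw": 0.4, "xyz": [-2, -140, 0], "turn": [0, 0, 0]}, {"claw": 0.4, "xyz": [-3, -180, 0], "turn": [0, 0, 0]}, {"claw": 0.4, "xyz": [-3.7, -212, 0], "turn": [0, 0, 0]}, {"claw": 0.4, "xyz": [-3.7, -232, 0], "turn": [0, 0, 0]}, {"claw": 0.4, "xyz": [-3.7, -241.3, 0], "turn": [0, 0, 0]}, {"claw": 0.4, "xyz": [-3.7, -241.3, 0], "turn": [0, 0, 0]}, {"claw": 0.4, "xyz": [-3.7, -241.3, 10], "turn": [0, 0, 0]}, {"claw": 0.4, "xyz": [-3.7, -241.3, 24], "turn": [0, 0, 0]}, {"claw": 0.4, "xyz": [-3.7, -241.3, 36], "turn": [0, 0, 0]}, {"claw": 0.4, "xyz": [-3.7, -241.3, 43], "turn": [0, 0, 0]}, {"claw": 0.4, "xyz": [-3.7, -241.3, 43], "turn": [0, 0, 0]}, {"claw": 0.4, "xyz": [-3.7, -241.3, 43], "turn": [0, 0, 0]}]}}

```text
clock: 25.53
ee_pos: [0.439, 0.1272, 0.1027]
eef_rot: [[1.0, -0.002, -0.002], [-0.002, -1.0, -0.0], [-0.002, 0.0, -1.0]]
ft_force: [0.4, -0.1, -0.3]
grip_width: 0.458
```

```bash
python3 - <<'E'
from h import *
go([.4391,.1283,.0885],np.diag([1,-1,-1.]))
for n in ["side","scene","wrist"]:
    c=camera(n); im=c["img"].copy()
    if n!="wrist":
      for k,z in (("stand",0),("canister_53",.047),("canister_40",.097)):
        cv2.polylines(im,[np.round(hull(c,.4391,.1283,*DIM[k],z)*16).astype(int)],True,(0,255,0),1,cv2.LINE_AA,4)
      im=im[260:374,220:380] if n=="side" else im[130:244,90:250]
      im=cv2.resize(im,None,fx=4,fy=4)
    cv2.imwrite(f"pics/{n}13.png",im)
go([.4391,.1283,.0885],np.diag([1,-1,-1.]))
E
```

```text
t 25.5333 pos [0.439  0.1272 0.1027] grip 0.458 F [ 0.4 -0.1 -0.3]
xyz mm [ 0.1 -1.1 14.2]
turn deg [ 0.02  0.1  -0.09]
t 25.6833 pos [0.44   0.1279 0.1042] grip 0.458 F [0.4 0.9 0.1]
xyz mm [-0.9 -0.4 15.7]
turn deg [-0.   -0.08 -0.04]
```

View pics/side13.png

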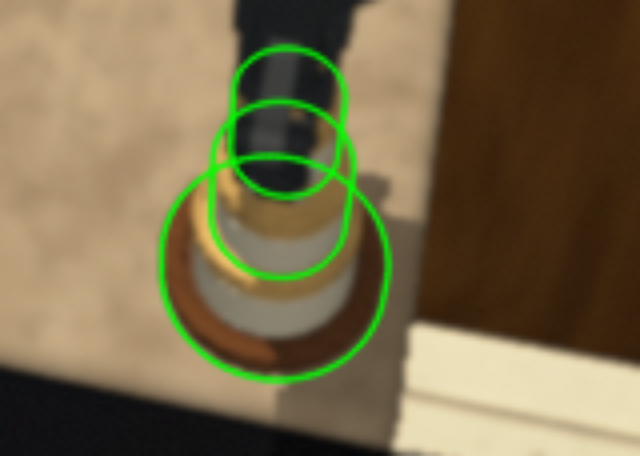

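View pics/wrist13.png

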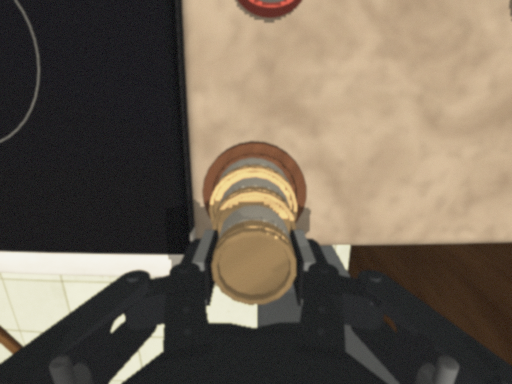

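View pics/scene13.png

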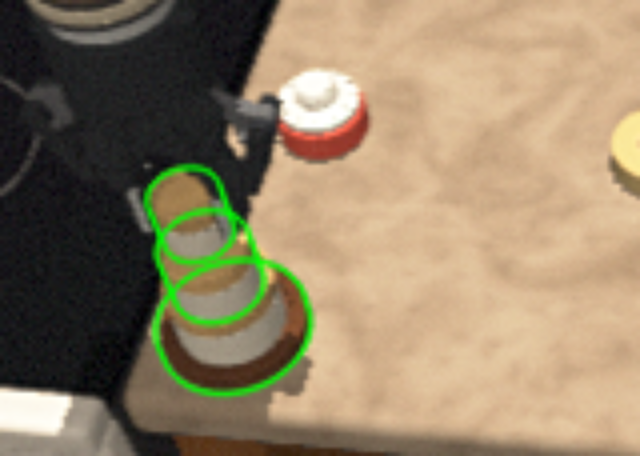

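Aligned: the stack and the held canister are concentric in all three views. Lowering.

Emit:
{"fn": "apply_moves", "kwargs": {"increments": [{"claw": 0.4, "xyz": [0, 0, 3], "turn": [0, 0, 0]}, {"claw": 0.4, "xyz": [0, 0, 6], "turn": [0, 0, 0]}, {"claw": 0.4, "xyz": [0, 0, 9], "turn": [0, 0, 0]}, {"claw": 0.4, "xyz": [0, 0, 11], "turn": [0, 0, 0]}, {"claw": 0.4, "xyz": [0, 0, 12.5], "turn": [0, 0, 0]}, {"claw": 0.4, "xyz": [0, 0, 12.5], "turn": [0, 0, 0]}, {"claw": 0.4, "xyz": [0, 0, 12.5], "turn": [0, 0, 0]}]}}

```text
clock: 26.27
ee_pos: [0.4392, 0.1282, 0.0909]
eef_rot: [[1.0, 0.0, -0.0], [0.0, -1.0, -0.0], [-0.0, 0.0, -1.0]]
ft_force: [-0.5, 0.3, -0.5]
grip_width: 0.461
```

Emit:
{"fn": "apply_moves", "kwargs": {"increments": [{"claw": 0.4, "xyz": [0, 0, 0.6], "turn": [0, 0, 0]}, {"claw": 0.4, "xyz": [0, 0, 1.2], "turn": [0, 0, 0]}, {"claw": 0.4, "xyz": [0, 0, 1.2], "turn": [0, 0, 0]}]}}

```text
clock: 26.52
ee_pos: [0.4393, 0.1282, 0.0898]
eef_rot: [[1.0, -0.0, -0.0], [-0.0, -1.0, -0.0], [-0.0, 0.0, -1.0]]
ft_force: [-0.2, -0.2, -1.1]
grip_width: 0.46
```

Emit:
{"fn": "apply_moves", "kwargs": {"increments": [{"claw": 0.4, "xyz": [0, 0, 0.5], "turn": [0, 0, 0]}, {"claw": 0.4, "xyz": [0, 0, 1], "turn": [0, 0, 0]}, {"claw": 0.4, "xyz": [0, 0, 1], "turn": [0, 0, 0]}]}}

```text
clock: 26.77
ee_pos: [0.4393, 0.1282, 0.0887]
eef_rot: [[1.0, -0.0, -0.0], [-0.0, -1.0, -0.0], [-0.0, 0.0, -1.0]]
ft_force: [-0.2, -0.2, 0.0]
grip_width: 0.459
```

Emit:
{"fn": "apply_moves", "kwargs": {"increments": [{"claw": 0.4, "xyz": [0, 0, 0.4], "turn": [0, 0, 0]}, {"claw": 0.4, "xyz": [0, 0, 0.7], "turn": [0, 0, 0]}, {"claw": 0.4, "xyz": [0, 0, 0.7], "turn": [0, 0, 0]}]}}

```text
clock: 27.02
ee_pos: [0.4395, 0.1282, 0.0886]
eef_rot: [[1.0, 0.0, 0.0], [0.0, -1.0, -0.0], [0.0, 0.0, -1.0]]
ft_force: [-1.6, -0.0, 2.9]
grip_width: 0.459
```

Contact at the expected height. Releasing and rising.

Emit:
{"fn": "apply_moves", "kwargs": {"increments": [{"claw": 0.55, "xyz": [0, 0, 0], "turn": [0, 0, 0]}, {"claw": 0.7, "xyz": [0, 0, 0], "turn": [0, 0, 0]}, {"claw": 0.9, "xyz": [0, 0, 0], "turn": [0, 0, 0]}, {"claw": 1, "xyz": [0, 0, 0], "turn": [0, 0, 0]}, {"claw": 1, "xyz": [0, 0, 0], "turn": [0, 0, 0]}, {"claw": 1, "xyz": [0, 0, 0], "turn": [0, 0, 0]}, {"claw": 1, "xyz": [0, 0, -10], "turn": [0, 0, 0]}, {"claw": 1, "xyz": [0, 0, -30], "turn": [0, 0, 0]}, {"claw": 1, "xyz": [0, 0, -60], "turn": [0, 0, 0]}, {"claw": 1, "xyz": [0, 0, -90], "turn": [0, 0, 0]}, {"claw": 1, "xyz": [0, 30, -100], "turn": [0, 0, 0]}, {"claw": 1, "xyz": [0, 70, -100], "turn": [0, 0, 0]}, {"claw": 1, "xyz": [0, 110, -100], "turn": [0, 0, 0]}, {"claw": 1, "xyz": [0, 120, -100], "turn": [0, 0, 0]}, {"claw": 1, "xyz": [0, 120, -100], "turn": [0, 0, 0]}]}}

```text
clock: 28.27
ee_pos: [0.4396, 0.006, 0.1891]
eef_rot: [[1.0, -0.005, 0.001], [-0.005, -1.0, -0.001], [0.001, 0.001, -1.0]]
ft_force: [0.0, 0.1, -0.8]
grip_width: 0.995
```

```bash
python3 - <<'E'
from h import *
for n in ["side","scene","wrist"]:
    c=camera(n); im=c["img"].copy()
    for k,z in (("stand",0),("canister_53",.047),("canister_40",.082)):
        cv2.polylines(im,[np.round(hull(c,.4391,.1283,*DIM[k],z)*16).astype(int)],True,(0,255,0),1,cv2.LINE_AA,4)
    for s in silhouettes(c,"canister_27"):
        p,iou,a=locate(c,s["mask"],*DIM["canister_27"]); print(n,round(s["conf"],2),np.round(s["bbox"]),p.round(4),round(iou,2),round(a,2))
    if n!="wrist":
      im=im[260:374,220:380] if n=="side" else im[130:244,90:250]
      im=cv2.resize(im,None,fx=4,fy=4)
    cv2.imwrite(f"pics/{n}14.png",im)
go([.525,-.2395,.08],np.diag([1,-1,-1.]))
E
```

```text
side 0.94 [292. 311.  32.  33.] [0.4373 0.1133] 0.32 1.7
side 0.84 [291. 322.  43.  42.] [0.4401 0.1395] 0.25 2.01
side 0.71 [292. 296.  27.  36.] [0.4453 0.0765] 0.47 2.34
side 0.5 [277. 165.  14.  18.] [ 0.5263 -0.241 ] 0.66 0.74
scene 0.93 [139. 189.  20.  23.] [0.5033 0.1703] 0.5 2.31
scene 0.6 [143. 197.  21.  26.] [0.464  0.1456] 0.37 2.01
scene 0.56 [147. 208.  32.  23.] [0.4308 0.1235] 0.32 2.21
scene 0.44 [294. 194.  14.  19.] [ 0.5249 -0.2382] 0.91 1.04
scene 0.18 [170. 158.  23.  20.] [0.6123 0.1118] 0.51 2.38
wrist 0.93 [118. 196.  59.  55.] [0.4135 0.174 ] 0.32 3.36
wrist 0.9 [146. 176.  71.  63.] [0.4486 0.1193] 0.23 1.74
wrist 0.75 [477. 103.  46.  24.] [ 0.5243 -0.2377] 0.9 0.96
wrist 0.74 [136. 187.  62.  61.] [0.4315 0.1363] 0.25 1.94
t 28.5667 pos [0.4392 0.0094 0.188 ] grip 1.001 F [ 1.1 -0.9 -0.7]
xyz mm [ 85.3 249.1 107.9]
turn deg [-0.02  0.02  0.11]
```

View pics/side14.png

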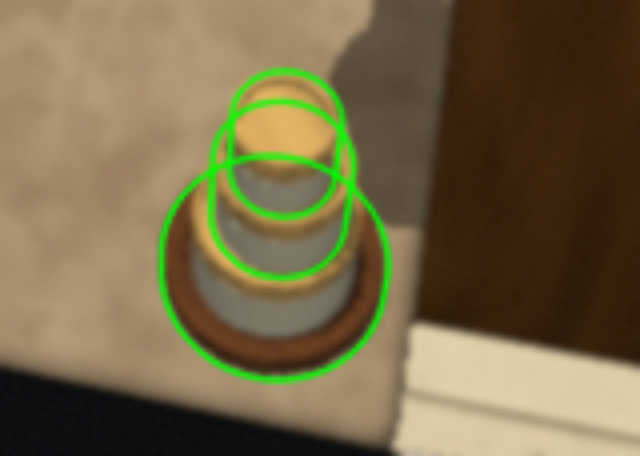

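View pics/wrist14.png

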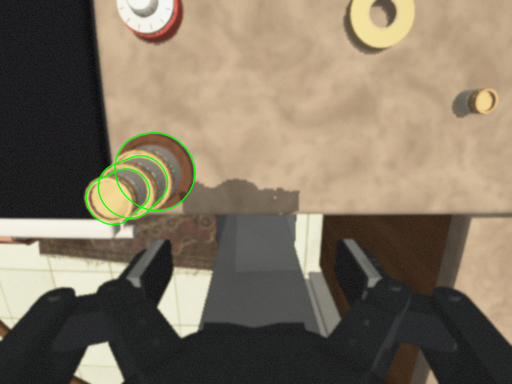

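View pics/scene14.png

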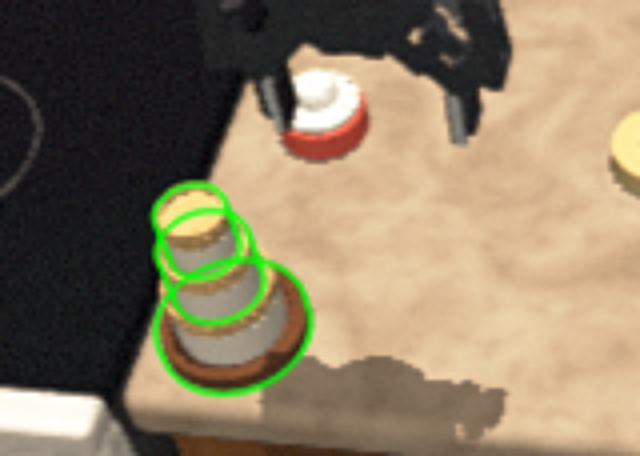

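All three are stacked flat and concentric in the side, wrist and scene crops. Now canister 27, at (484,102) in the wrist view and about (0.525, -0.239) on the worktop.

Emit:
{"fn": "apply_moves", "kwargs": {"increments": [{"claw": 1, "xyz": [86, 248.7, 108], "turn": [0, 0, 0]}, {"claw": 1, "xyz": [86, 248.7, 108], "turn": [0, 0, 0]}, {"claw": 1, "xyz": [86, 248.7, 108], "turn": [0, 0, 0]}, {"claw": 1, "xyz": [86, 248.7, 108], "turn": [0, 0, 0]}, {"claw": 1, "xyz": [86, 248.7, 108], "turn": [0, 0, 0]}, {"claw": 1, "xyz": [86, 248.7, 108], "turn": [0, 0, 0]}, {"claw": 1, "xyz": [86, 248.7, 108], "turn": [0, 0, 0]}, {"claw": 1, "xyz": [86, 248.7, 108], "turn": [0, 0, 0]}, {"claw": 1, "xyz": [86, 248.7, 108], "turn": [0, 0, 0]}, {"claw": 1, "xyz": [86, 248.7, 108], "turn": [0, 0, 0]}, {"claw": 1, "xyz": [86, 248.7, 125], "turn": [0, 0, 0]}, {"claw": 1, "xyz": [86, 248.7, 145], "turn": [0, 0, 0]}, {"claw": 1, "xyz": [86, 248.7, 165], "turn": [0, 0, 0]}, {"claw": 1, "xyz": [86, 248.7, 177], "turn": [0, 0, 0]}, {"claw": 1, "xyz": [86, 248.7, 180], "turn": [0, 0, 0]}, {"claw": 1, "xyz": [86, 248.7, 180], "turn": [0, 0, 0]}]}}

```text
clock: 29.9
ee_pos: [0.525, -0.2391, 0.0078]
eef_rot: [[1.0, 0.001, -0.001], [0.001, -1.0, 0.001], [-0.001, -0.001, -1.0]]
ft_force: [-0.0, -0.3, 0.5]
grip_width: 0.999
```

Emit:
{"fn": "apply_moves", "kwargs": {"increments": [{"claw": 0.25, "xyz": [0, 0, 0], "turn": [0, 0, 0]}, {"claw": 0.25, "xyz": [0, 0, 0], "turn": [0, 0, 0]}, {"claw": 0.25, "xyz": [0, 0, 0], "turn": [0, 0, 0]}, {"claw": 0.25, "xyz": [0, 0, 0], "turn": [0, 0, 0]}, {"claw": 0.25, "xyz": [0, 0, 0], "turn": [0, 0, 0]}, {"claw": 0.25, "xyz": [0, 0, 0], "turn": [0, 0, 0]}, {"claw": 0.25, "xyz": [0, 0, 0], "turn": [0, 0, 0]}, {"claw": 0.25, "xyz": [0, 0, 0], "turn": [0, 0, 0]}, {"claw": 0.25, "xyz": [0, 0, 0], "turn": [0, 0, 0]}, {"claw": 0.25, "xyz": [0, 0, 0], "turn": [0, 0, 0]}], "newtons": 20}}

```text
clock: 30.73
ee_pos: [0.5258, -0.2409, 0.0089]
eef_rot: [[1.0, -0.0, 0.001], [-0.0, -1.0, -0.001], [0.001, 0.001, -1.0]]
ft_force: [-1.6, 1.0, 6.0]
grip_width: 0.302
```

```bash
python3 - <<'E'
from h import *
c=camera("wrist"); cv2.imwrite("pics/wrist15.png",c["img"])
go([.525,-.2395,.008],np.diag([1,-1,-1.]))
E
```

```text
t 30.7833 pos [ 0.5258 -0.2409  0.0089] grip 0.311 F [-0.6  0.1  5.4]
xyz mm [-0.8 -1.4  0.9]
turn deg [ 0.04 -0.05 -0.01]
```

View pics/wrist15.png

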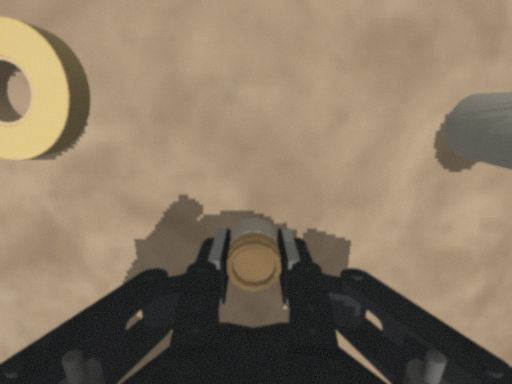

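Canister 27 is between the pads at (254,262). Re-gripping at −90°.

Emit:
{"fn": "apply_moves", "kwargs": {"increments": [{"claw": 0.55, "xyz": [0, 0, 0], "turn": [0, 0, 0]}, {"claw": 0.55, "xyz": [0, 0, 0], "turn": [0, 0, 0]}, {"claw": 0.55, "xyz": [0, 0, 0], "turn": [0, 0, 0]}, {"claw": 0.55, "xyz": [0, 0, 0], "turn": [0, 0, -90]}, {"claw": 0.55, "xyz": [0, 0, 0], "turn": [0, 0, -90]}, {"claw": 0.55, "xyz": [0, 0, 0], "turn": [0, 0, -90]}, {"claw": 0.55, "xyz": [0, 0, 0], "turn": [0, 0, -90]}, {"claw": 0.55, "xyz": [0, 0, 0], "turn": [0, 0, -90]}, {"claw": 0.55, "xyz": [0, 0, 0], "turn": [0, 0, -90]}, {"claw": 0.55, "xyz": [0, 0, 0], "turn": [0, 0, -90]}, {"claw": 0.55, "xyz": [0, 0, 0], "turn": [0, 0, -90]}, {"claw": 0.55, "xyz": [0, 0, 0], "turn": [0, 0, -90]}, {"claw": 0.55, "xyz": [0, 0, 0], "turn": [0, 0, -90]}, {"claw": 0.55, "xyz": [0, 0, 0], "turn": [0, 0, -90]}, {"claw": 0.55, "xyz": [0, 0, 0], "turn": [0, 0, -90]}, {"claw": 0.55, "xyz": [0, 0, 0], "turn": [0, 0, -90]}, {"claw": 0.55, "xyz": [0, 0, 0], "turn": [0, 0, -90]}, {"claw": 0.55, "xyz": [0, 0, 0], "turn": [0, 0, -90]}]}}

```text
clock: 32.28
ee_pos: [0.525, -0.2403, 0.0077]
eef_rot: [[0.002, 1.0, -0.001], [1.0, -0.002, 0.0], [0.0, -0.001, -1.0]]
ft_force: [-0.1, 0.2, -0.2]
grip_width: 0.549
```

Emit:
{"fn": "apply_moves", "kwargs": {"increments": [{"claw": 0.25, "xyz": [0, 0, 0], "turn": [0, 0, 0]}, {"claw": 0.25, "xyz": [0, 0, 0], "turn": [0, 0, 0]}, {"claw": 0.25, "xyz": [0, 0, 0], "turn": [0, 0, 0]}, {"claw": 0.25, "xyz": [0, 0, 0], "turn": [0, 0, 0]}, {"claw": 0.25, "xyz": [0, 0, 0], "turn": [0, 0, 0]}, {"claw": 0.25, "xyz": [0, 0, 0], "turn": [0, 0, 0]}, {"claw": 0.25, "xyz": [0, 0, -15], "turn": [0, 0, 0]}, {"claw": 0.25, "xyz": [0, 0, -45], "turn": [0, 0, 0]}, {"claw": 0.25, "xyz": [0, 0, -80], "turn": [0, 0, 0]}, {"claw": 0.25, "xyz": [0, 0, -120], "turn": [0, 0, 0]}, {"claw": 0.25, "xyz": [0, 0, -155], "turn": [0, 0, 0]}, {"claw": 0.25, "xyz": [0, 0, -170], "turn": [0, 0, 0]}, {"claw": 0.25, "xyz": [0, 0, -170], "turn": [0, 0, 0]}, {"claw": 0.25, "xyz": [0, 0, -170], "turn": [0, 0, 0]}], "newtons": 20}}

```text
clock: 33.45
ee_pos: [0.5256, -0.2407, 0.1789]
eef_rot: [[0.0, 1.0, 0.002], [1.0, -0.0, -0.001], [-0.001, 0.002, -1.0]]
ft_force: [-1.0, -0.2, -0.8]
grip_width: 0.303
```

```bash
python3 - <<'E'
from h import *
go([.4392,.1283,.178],RG)
c=camera("wrist"); cv2.imwrite("pics/wrist16.png",c["img"])
go([.4392,.1283,.178],RG)
print(observe()["joint_pos"])
E
```

```text
t 33.45 pos [ 0.5256 -0.2407  0.1789] grip 0.303 F [-1.  -0.2 -0.8]
xyz mm [369.  -86.5   0.4]
turn deg [ 0.1   0.07 -0.01]
t 33.5 pos [ 0.5247 -0.24    0.1769] grip 0.305 F [-0.4 -0.2 -1.4]
xyz mm [368.3 -85.5  -0.6]
turn deg [-0.09 -0.06 -0.01]
[-6.04876092e-01  1.24200023e-01  1.86938977e+00 -5.35645430e-06
  1.14981136e+00 -6.04765144e-01]
```

View pics/wrist16.png

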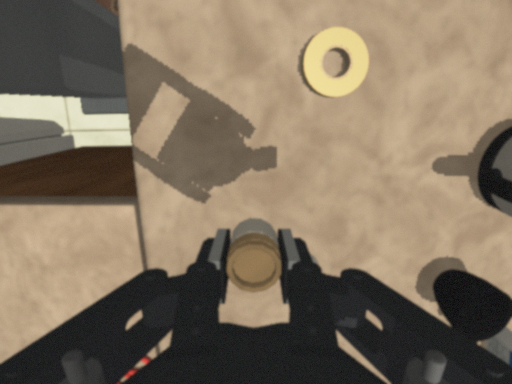

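Canister 27 is held upright, lid at (254,262). Carrying it over the tower.

Emit:
{"fn": "apply_moves", "kwargs": {"increments": [{"claw": 0.25, "xyz": [25, -6, 0], "turn": [0, 0, 0]}, {"claw": 0.25, "xyz": [62, -15, 0], "turn": [0, 0, 0]}, {"claw": 0.25, "xyz": [100, -24, 0], "turn": [0, 0, 0]}, {"claw": 0.25, "xyz": [138, -33, 0], "turn": [0, 0, 0]}, {"claw": 0.25, "xyz": [176, -42, 0], "turn": [0, 0, 0]}, {"claw": 0.25, "xyz": [214, -51, 0], "turn": [0, 0, 0]}, {"claw": 0.25, "xyz": [252, -60, 0], "turn": [0, 0, 0]}, {"claw": 0.25, "xyz": [290, -68, 0], "turn": [0, 0, 0]}, {"claw": 0.25, "xyz": [325, -76, 0], "turn": [0, 0, 0]}, {"claw": 0.25, "xyz": [352, -82, 0], "turn": [0, 0, 0]}, {"claw": 0.25, "xyz": [365, -85, 0], "turn": [0, 0, 0]}, {"claw": 0.25, "xyz": [368.6, -85.8, 0], "turn": [0, 0, 0]}, {"claw": 0.25, "xyz": [368.6, -85.8, 0], "turn": [0, 0, 0]}, {"claw": 0.25, "xyz": [368.6, -85.8, 12], "turn": [0, 0, 0]}, {"claw": 0.25, "xyz": [368.6, -85.8, 26], "turn": [0, 0, 0]}, {"claw": 0.25, "xyz": [368.6, -85.8, 37], "turn": [0, 0, 0]}, {"claw": 0.25, "xyz": [368.6, -85.8, 42], "turn": [0, 0, 0]}, {"claw": 0.25, "xyz": [368.6, -85.8, 42], "turn": [0, 0, 0]}, {"claw": 0.25, "xyz": [368.6, -85.8, 42], "turn": [0, 0, 0]}]}}

```text
clock: 35.08
ee_pos: [0.4395, 0.1275, 0.1357]
eef_rot: [[0.001, 1.0, -0.001], [1.0, -0.001, -0.0], [-0.0, -0.001, -1.0]]
ft_force: [0.1, -0.5, -0.1]
grip_width: 0.306
```

```bash
python3 - <<'E'
from h import *
go([.4392,.1283,.121],RG)
for n in ["side","scene","wrist"]:
    c=camera(n); im=c["img"].copy()
    if n!="wrist":
      for k,z in (("stand",0),("canister_40",.082),("canister_27",.128)):
        cv2.polylines(im,[np.round(hull(c,.4392,.1283,*DIM[k],z)*16).astype(int)],True,(0,255,0),1,cv2.LINE_AA,4)
      im=im[250:364,220:380] if n=="side" else im[120:234,90:250]
      im=cv2.resize(im,None,fx=4,fy=4)
    cv2.imwrite(f"pics/{n}17.png",im)
go([.4392,.1283,.121],RG)
E
```

```text
t 35.0833 pos [0.4395 0.1275 0.1357] grip 0.306 F [ 0.1 -0.5 -0.1]
xyz mm [ 0.8 -0.3 14.7]
turn deg [-0.07  0.01 -0.06]
t 35.2333 pos [0.4402 0.128  0.137 ] grip 0.306 F [ 0.4  0.7 -0.5]
xyz mm [ 0.3 -1.1 16. ]
turn deg [ 0.09 -0.   -0.02]
```

View pics/side17.png

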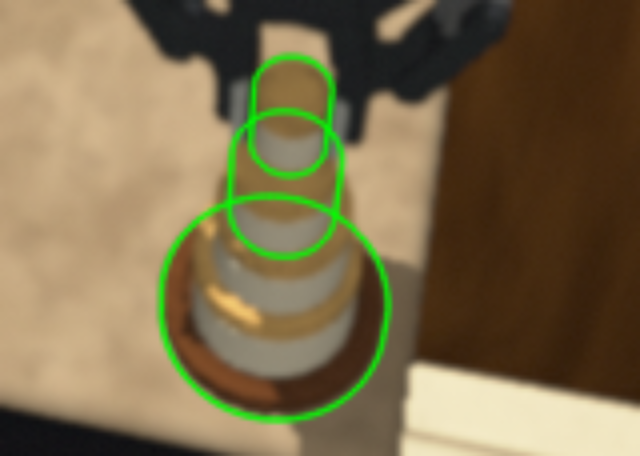

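View pics/wrist17.png

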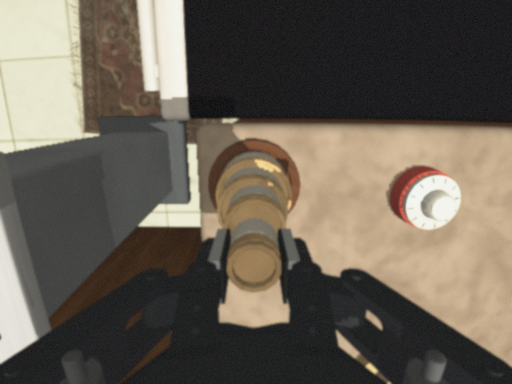

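View pics/scene17.png

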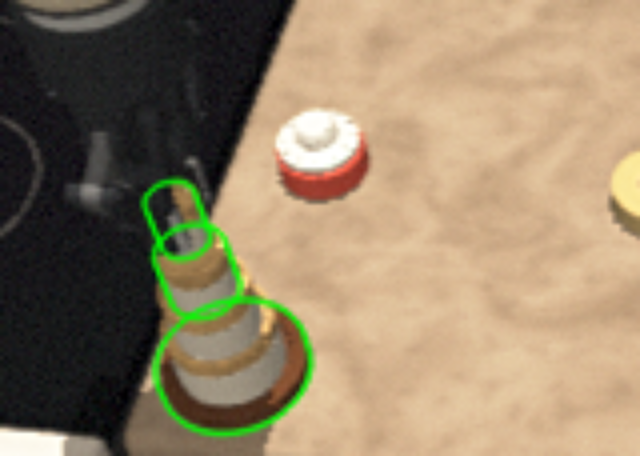

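Aligned in all three views. Lowering.

Emit:
{"fn": "apply_moves", "kwargs": {"increments": [{"claw": 0.25, "xyz": [0.2, -0.3, 3], "turn": [0, 0, 0]}, {"claw": 0.25, "xyz": [0.2, -0.3, 6], "turn": [0, 0, 0]}, {"claw": 0.25, "xyz": [0.2, -0.3, 9], "turn": [0, 0, 0]}, {"claw": 0.25, "xyz": [0.2, -0.3, 11], "turn": [0, 0, 0]}, {"claw": 0.25, "xyz": [0.2, -0.3, 12.5], "turn": [0, 0, 0]}, {"claw": 0.25, "xyz": [0.2, -0.3, 12.5], "turn": [0, 0, 0]}, {"claw": 0.25, "xyz": [0.2, -0.3, 12.5], "turn": [0, 0, 0]}]}}

```text
clock: 35.82
ee_pos: [0.4391, 0.1283, 0.1235]
eef_rot: [[-0.0, 1.0, -0.0], [1.0, 0.0, -0.0], [-0.0, -0.0, -1.0]]
ft_force: [0.1, -0.6, -0.4]
grip_width: 0.309
```

Emit:
{"fn": "apply_moves", "kwargs": {"increments": [{"claw": 0.25, "xyz": [0, 0, 0.6], "turn": [0, 0, 0]}, {"claw": 0.25, "xyz": [0, 0, 1.2], "turn": [0, 0, 0]}, {"claw": 0.25, "xyz": [0, 0, 1.2], "turn": [0, 0, 0]}]}}

```text
clock: 36.07
ee_pos: [0.4392, 0.1283, 0.1224]
eef_rot: [[0.0, 1.0, -0.0], [1.0, -0.0, -0.0], [-0.0, -0.0, -1.0]]
ft_force: [-0.2, -0.4, -0.7]
grip_width: 0.307
```

Emit:
{"fn": "apply_moves", "kwargs": {"increments": [{"claw": 0.25, "xyz": [0, 0, 0.5], "turn": [0, 0, 0]}, {"claw": 0.25, "xyz": [0, 0, 1], "turn": [0, 0, 0]}, {"claw": 0.25, "xyz": [0, 0, 1], "turn": [0, 0, 0]}]}}

```text
clock: 36.32
ee_pos: [0.4392, 0.1283, 0.1213]
eef_rot: [[0.0, 1.0, -0.0], [1.0, -0.0, -0.0], [-0.0, -0.0, -1.0]]
ft_force: [-0.0, -0.2, 0.2]
grip_width: 0.305
```

Emit:
{"fn": "apply_moves", "kwargs": {"increments": [{"claw": 0.25, "xyz": [0, 0, 0.3], "turn": [0, 0, 0]}, {"claw": 0.25, "xyz": [0, 0, 0.6], "turn": [0, 0, 0]}, {"claw": 0.25, "xyz": [0, 0, 0.6], "turn": [0, 0, 0]}]}}

```text
clock: 36.57
ee_pos: [0.4393, 0.1283, 0.121]
eef_rot: [[-0.0, 1.0, -0.0], [1.0, 0.0, 0.0], [0.0, -0.0, -1.0]]
ft_force: [-0.7, -0.0, 1.2]
grip_width: 0.306
```

Contact came at the expected 0.121 m. Releasing and withdrawing straight up, then aside.

Emit:
{"fn": "apply_moves", "kwargs": {"increments": [{"claw": 0.36, "xyz": [0, 0, 0], "turn": [0, 0, 0]}, {"claw": 0.45, "xyz": [0, 0, 0], "turn": [0, 0, 0]}, {"claw": 0.6, "xyz": [0, 0, 0], "turn": [0, 0, 0]}, {"claw": 0.8, "xyz": [0, 0, 0], "turn": [0, 0, 0]}, {"claw": 1, "xyz": [0, 0, 0], "turn": [0, 0, 0]}, {"claw": 1, "xyz": [0, 0, 0], "turn": [0, 0, 0]}, {"claw": 1, "xyz": [0, 0, 0], "turn": [0, 0, 0]}, {"claw": 1, "xyz": [0, 0, -10], "turn": [0, 0, 0]}, {"claw": 1, "xyz": [0, 0, -30], "turn": [0, 0, 0]}, {"claw": 1, "xyz": [0, 0, -60], "turn": [0, 0, 0]}, {"claw": 1, "xyz": [0, 0, -90], "turn": [0, 0, 0]}, {"claw": 1, "xyz": [-30, 0, -100], "turn": [0, 0, 0]}, {"claw": 1, "xyz": [-70, 0, -100], "turn": [0, 0, 0]}, {"claw": 1, "xyz": [-110, 0, -100], "turn": [0, 0, 0]}, {"claw": 1, "xyz": [-130, 0, -100], "turn": [0, 0, 0]}, {"claw": 1, "xyz": [-130, 0, -100], "turn": [0, 0, 0]}, {"claw": 1, "xyz": [-130, 0, -100], "turn": [0, 0, 0]}]}}

```text
clock: 37.98
ee_pos: [0.4394, -0.0025, 0.2216]
eef_rot: [[0.003, 1.0, 0.001], [1.0, -0.003, 0.0], [0.0, 0.001, -1.0]]
ft_force: [-0.3, 0.9, -1.0]
grip_width: 1.0
```

```bash
python3 - <<'E'
from h import *
for n in ["side","scene","wrist"]:
    c=camera(n); im=c["img"].copy()
    raw=im.copy()
    for k,z in (("stand",0),("canister_66",.008),("canister_53",.047),("canister_40",.082),("canister_27",.113)):
        cv2.polylines(im,[np.round(hull(c,.4392,.1283,*DIM[k],z)*16).astype(int)],True,(0,255,0),1,cv2.LINE_AA,4)
    for k in ["kitchen_timer","pill_bottle","tape_roll"]:
        for s in silhouettes(c,k)[:1]: print(n,k,round(s["conf"],2),locate(c,s["mask"],*DIM[k])[0].round(4))
    if n!="wrist":
      sl=np.s_[250:364,240:340] if n=="side" else np.s_[120:234,90:190]
      im=cv2.resize(np.hstack([raw[sl],im[sl]]),None,fx=4,fy=4)
    cv2.imwrite(f"pics/{n}18.png",im)
s=observe(); print(s["clock"],s["ee_pos"],s["ft_force"])
E
```

```text
side kitchen_timer 0.69 [0.6111 0.1209]
side pill_bottle 0.51 [ 0.5997 -0.3697]
side tape_roll 0.78 [ 0.6093 -0.1226]
scene kitchen_timer 0.59 [0.5925 0.1226]
scene pill_bottle 0.79 [ 0.5919 -0.3608]
scene tape_roll 0.97 [ 0.6099 -0.1205]
wrist kitchen_timer 0.6 [0.6054 0.1142]
wrist tape_roll 0.89 [ 0.6149 -0.1111]
38.5833 [ 0.43921376 -0.00145852  0.22078366] [-0.27597175 -0.4445031   0.11015068]
```

View pics/side18.png

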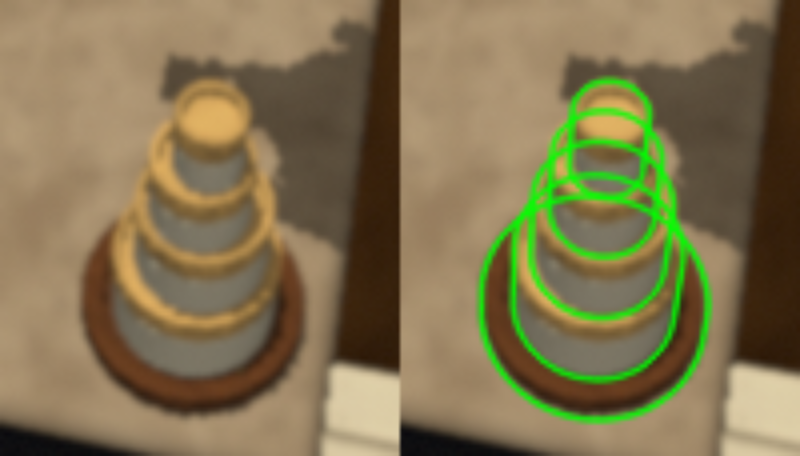

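View pics/scene18.png

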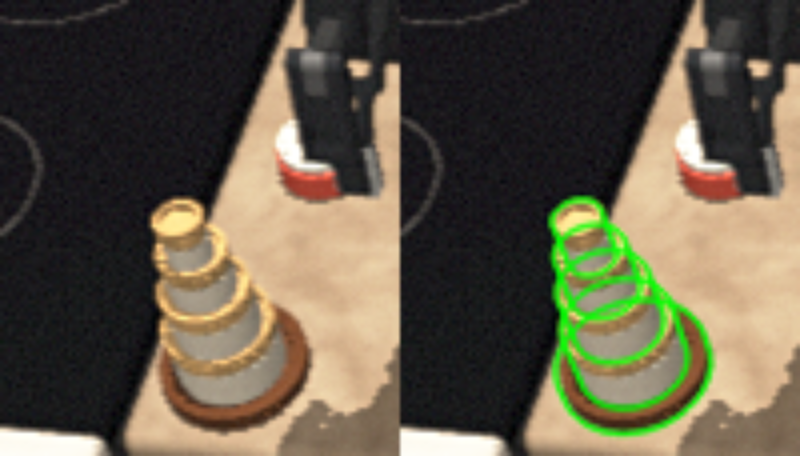

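View pics/wrist18.png

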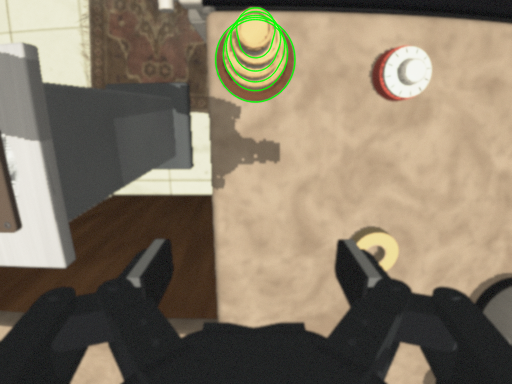

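All four canisters stand flat and concentric, each inside the rim below. The tower top is at (212,115) in the side crop and (177,222) in the scene crop. The robot is clear of everything.

```bash
python3 -c "
from workcell import *
print(finish_job())"
```

```text
the job is handed in; nothing more can be done
None
```

The canister tower is built on the stand in order: 66, 53, 40, then 27 mm. I handed the job in at about 39 s on the robot's clock. I gripped each canister twice, a quarter turn apart, to centre it. Each was lowered until light contact, with 5 N or less on the wrist, and released before I took the next.

**Tower:** the last side, scene and wrist pictures show all four upright, flat and concentric inside the rims at about (0.439, 0.128). Each touched down within 0.5 mm of the height worked out for it.

**Bystanders:** the last positions match the start within the scatter of the estimates for:
- the timer in the side view;
- the bottle in the scene view;
- the tape in the side and scene views.

**Readings that disagreed:** three last readings were off by 10–20 mm:
- the timer in the scene view, where a finger was hiding part of it;
- the bottle in the side view, probably half hidden by the arm;
- the tape in the wrist view, partly behind a finger.

Each of the three still matched its start in another view, and the arm never went close to any of them, so I take these as partial-view errors.

**Other slip:** one move call was refused because its rows lacked the turn value; nothing moved.

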